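Feed lamp cartons into the store lift

ROBOT

A 6-joint arm with a two-finger parallel gripper is mounted at the origin on the work surface. World frame = base frame: x ahead of the robot, y to its left, z up, the work surface at z = 0. Lengths are in m, angles in rad, forces in N, time in s.
With the tool pointing down it reaches from about 0.35 to 0.775 m from the base axis. Payload 7.3 kg.
Tool frame: the origin (TCP) lies at the very end of the fingers, on their centre line; the grasp point (between the pads) lies 19 mm behind it; x points along the fingers, y is the direction in which the jaws open and shut, and the axes are right-handed (so a half turn about x gives the same grasp; the last joint's range is limited). The gripper opens to 92 mm and grips with 3 to 60 N. Pads are 19 mm wide; open, the fingers measure 130 mm over their backs; the gripper's body (75 mm by 190 mm) begins 47 mm behind the grasp point.
Start: joints at [1.058, 0.342, 1.524, -0, 1.275, -0.146], TCP at [0.188, 0.49, 0.227] pointing down, gripper open.
Joint ranges: [-2.53, 2.53], [-0.77, 2.02], [0.04, 2.7], [-1, 4.14], [0.28, 2.66], [-3.11, 3.11]. Speed limits (rad/s): [2.57, 2.57, 3.14, 3.14, 3.14, 3.14].

INTERFACE

Orientations are given as [roll, pitch, yaw] about the fixed x, y, z axes, in that order (R = Rz(yaw) Ry(pitch) Rx(roll)).
In Python, from cell import observe, vision, job gives the robot as it stands.
- The arm moves only by the tool send_rows, never from a script. Its argument "motion" is a list of rows, each an object with "hand": the opening, from -1 (shut) to 1 (fully open), so that 0 is half open; "slide": the shift along the tool's x, y, z in mm, a list of three; "spin": the turn about the tool's x in rad. In form: [{"hand": hand, "slide": [tx, ty, tz], "spin": spin}, ...]. A call has 1 to 8 rows; each row shifts and turns the pose as measured when the row begins, along the tool's axes as they then stand; what a row does not reach is not made up. A row lasts 1/10 s, in which the tool goes at most 50 mm and 8.59 degrees, less where a joint would pass 70% of its speed; a pose out of reach is approached as far as the arm can. A call with a gripper value outside its range is refused whole. The fingers move at their own pace and stop on an object; "grip_force" is the grip in N (left out, the last holds). Time passes only in rows, so rows that do not move let the fingers close. It gives the time, the measured TCP pose, the force and the opening at its end, in the units of the state.
- observe(): the state, without advancing time (a new reading comes with each control period).
- vision.read_camera(name): name is "scene" or "top" or "wrist"; returns a dict with "pixels" (384x512x3 uint8, blue, green, red), "range_z" (384x512 float32, m along the optical axis (not along the pixel's ray), 0 where there is no reading), "fx", "fy", "cx", "cy" (pixels), "distortion" ([k1, k2, p1, p2, k3] as OpenCV has them; the pictures are not rectified), "world_from_camera" (4x4, takes a point from camera to world coordinates); the wrist camera has in their place "T_tool_cam" (4x4, takes a point from camera to tool coordinates, whose origin is the TCP and whose axes are the tool frame's). Camera axes: x right, y down, z forward; pixel columns grow to the right and rows downward; lengths in m; the calibration is good to about 2 mm. A picture is of the moment at which its call begins: read the wrist's pose just before it.
- job.hand_in(): hands the job in, once; it reports no verdict.
Trained networks look in a picture, given as the dict that the camera call returned (one of the last four; its "shot" number tells which), for a name from the list of things; names that differ only in an ending like _2 or _b are one class to them, and where a whole thing is asked for, a point or a joint stands for the part that bears it (a point fixed in the world has none). Each returns a list of dicts, best first, with "conf" (0 to 1); they miss things now and then, are a little off and sometimes report something else, mostly with a low value. They report only what shows in the picture. A call takes as long as a camera call.
- vision.search_frame(picture, thing): "uv" ([column, row] in pixels, amid what is visible of it).
- vision.cut_out(picture, thing): "mask" (384x512 bool, what is visible of it) and "uv" ([column, row] in pixels, amid what is visible of it).
The state is a dict: "time": time; "qpos": joint angles; "qvel": joint speeds; "joint_efforts": joint torques, N m; "tool_pos": TCP position; "tool_rot": TCP orientation; "contact_force": force on the tool from outside, world axes, zero at the start; "torque": the same for the moment, N m; "opening": finger opening in m.
Only numpy, scipy, OpenCV 4.12 (cv2) and the standard library are available. Lean on these libraries where they do the work, as an engineer would, in place of code of your own. Each camera call takes 0.05 s, during which the arm holds its last target.

TASK

Pull the infeed drawer fully open and put every lamp carton from the bench into it, each lying flat on the drawer floor, then push the drawer fully shut. Next press the console's keys right down, one at a time: the square one, then the bar-shaped one, then the round one. Finally tilt the joystick well over sideways towards the infeed unit, hold it there for five seconds and let it spring back upright; leave everything else on the bench where it is.

Things in the scene. Friction and masses are not known exactly. Their poses are not given: they have to be found in the camera images.
- lamp0 (a point): centre (26 mm above its underside) of one lamp carton: a closed brown cardboard box 52 mm (x) by 80 mm (y) by 52 mm high with a white band round one end and a small paper label on top, 110 to 230 g, lying on the bench on the robot's right; x, y along its sides, z up. Three or four such cartons are present; an absent one reads None
- lamp1 (a point): centre (26 mm above its underside) of one lamp carton: a closed brown cardboard box 52 mm (x) by 80 mm (y) by 52 mm high with a white band round one end and a small paper label on top, 110 to 230 g, lying on the bench on the robot's right; x, y along its sides, z up. Three or four such cartons are present; an absent one reads None
- lamp2 (a point): centre (26 mm above its underside) of one lamp carton: a closed brown cardboard box 52 mm (x) by 80 mm (y) by 52 mm high with a white band round one end and a small paper label on top, 110 to 230 g, lying on the bench on the robot's right; x, y along its sides, z up. Three or four such cartons are present; an absent one reads None
- lamp3 (a point): centre (26 mm above its underside) of one lamp carton: a closed brown cardboard box 52 mm (x) by 80 mm (y) by 52 mm high with a white band round one end and a small paper label on top, 110 to 230 g, lying on the bench on the robot's right; x, y along its sides, z up. Three or four such cartons are present; an absent one reads None
- infeed_drawer0_handle (a point): middle of the drawer's dark steel handle, a level round bar 120 mm long along y, 11 mm thick; moves with the drawer; x points into the unit (the way the drawer shuts), y left, z up. In x from here: outside of the aluminium front panel (15 mm thick) 0.035, inside of the drawer 0.056 to 0.340 m; in y 0.129 m either way; its floor is 55 mm below here, side walls' top 5 mm and panel's top 25 mm above
- infeed_drawer0 (a joint): how far the drawer of the low grey infeed unit (fixed, at the far side of the bench, 330 deep, 300 wide, 115 mm high) is open towards the robot, m: 0 is fully shut, 0.238 is the stop; starts at 0.06 to 0.10. Slides with about 1 N and stays where it is left. Open by q, the unit's roof covers all that lies more than q + 0.05 m behind the handle
- console: the grey control console on the robot's left, a fixed box 240 (x) by 230 (y) by 42 mm high; origin under its centre; x points away from the robot over the row of keys, -y towards the infeed unit's side. The joystick stands 70 mm from the centre along -x, the keys in a row along y 60 mm from the centre along +x, 64 mm apart
- knob (a point): centre of the joystick's black ball knob, 36 mm across, on a 12 mm steel shaft with a rubber boot; upright it is 130 mm above the bench, 88 mm above the pivot
- stick_side (a joint): sideways tilt of the joystick, rad: 0 upright, positive when the knob leans towards the infeed unit (the console's -y), stops at -0.5 and 0.5. A spring centres it: about 3 N on the knob per 0.4 rad
- stick_fore (a joint): tilt of the joystick along the console's x, rad: 0 upright, positive when the knob leans towards the keys; same spring and stops
- square_top (a point): centre of the top of the square key's white cap (a square one, 28 by 28 mm), about 66 mm above the bench when up, in a black housing 56 by 50 mm; z up. Which of the three places in the row each key has differs from start to start
- square_key (a joint): how far the square key is pressed, m: 0 up, 0.006 fully down (about 5 N; 1.5 N starts it); springs back
- bar_top (a point): centre of the top of the bar key's white cap (a narrow bar, 46 mm along the console's x and 18 mm wide), about 66 mm above the bench when up, in a black housing 56 by 50 mm; z up. Which of the three places in the row each key has differs from start to start
- bar_key (a joint): how far the bar key is pressed, m: 0 up, 0.006 fully down (about 5 N; 1.5 N starts it); springs back
- round_top (a point): centre of the top of the round key's white cap (a round one, 42 mm across), about 66 mm above the bench when up, in a black housing 56 by 50 mm; z up. Which of the three places in the row each key has differs from start to start
- round_key (a joint): how far the round key is pressed, m: 0 up, 0.006 fully down (about 5 N; 1.5 N starts it); springs back
- tape_roll: roll of clear tape, 100 mm across, 48 mm high; origin under its centre; a bystander, to be left alone
- label_roll: roll of paper labels, 64 mm across, 40 mm high; origin under its centre; a bystander, to be left alone
- jar: glass jar with steel lid, 68 mm across, 85 mm high; origin under its centre; a bystander, to be left alone
- cleaner: white bottle, 70 mm across, 190 mm high; origin under its centre; a bystander, to be left alone
- spool: wooden spool, 90 mm across, 58 mm high; origin under its centre; a bystander, to be left alone
- driver: screwdriver with black handle; origin under its centre; a bystander, to be left alone

How it is judged:
On the way, in this order (a step that is already met when the one before it is completed fails the run):
1. the drawer is pulled open (over 0.2 m) (value of joint infeed_drawer0 above 0.2 m), for 0.1 s.
2. every carton lies flat on the drawer floor (x of lamp0 in the frame of infeed_drawer0_handle between 0.071 and 0.331 m and y of lamp0 in the frame of infeed_drawer0_handle between -0.115 and 0.115 m and z of lamp0 in the frame of infeed_drawer0_handle between -0.04 and -0.02 m and x of lamp1 in the frame of infeed_drawer0_handle between 0.071 and 0.331 m and y of lamp1 in the frame of infeed_drawer0_handle between -0.115 and 0.115 m and z of lamp1 in the frame of infeed_drawer0_handle between -0.04 and -0.02 m and x of lamp2 in the frame of infeed_drawer0_handle between 0.071 and 0.331 m and y of lamp2 in the frame of infeed_drawer0_handle between -0.115 and 0.115 m and z of lamp2 in the frame of infeed_drawer0_handle between -0.04 and -0.02 m and x of lamp3 in the frame of infeed_drawer0_handle between 0.071 and 0.331 m and y of lamp3 in the frame of infeed_drawer0_handle between -0.115 and 0.115 m and z of lamp3 in the frame of infeed_drawer0_handle between -0.04 and -0.02 m and linear speed of each of carton0, carton1, carton2, carton3 below 0.05 m/s), for 0.2 s.
3. the drawer is fully shut (value of joint infeed_drawer0 below 0.008 m), for 0.2 s.
4. the square key alone is pressed down (value of joint square_key above 0.004 m and value of joint each of bar_key, round_key below 0.002 m), for 0.05 s.
5. the bar key alone is pressed down (value of joint bar_key above 0.004 m and value of joint each of square_key, round_key below 0.002 m), for 0.05 s.
6. the round key alone is pressed down (value of joint round_key above 0.004 m and value of joint each of square_key, bar_key below 0.002 m), for 0.05 s.
7. the joystick is held tilted more than 0.3 rad towards the infeed unit (less than 0.15 rad the other way) for 4.5 s (value of joint stick_side above 0.3 rad and value of joint stick_fore between -0.15 and 0.15 rad), for 4.5 s.
8. the joystick is back upright (value of joint stick_side between -0.06 and 0.06 rad and value of joint stick_fore between -0.06 and 0.06 rad), for 0.3 s.
At the end, for the whole second after the job is handed in: every carton lies flat in the drawer (centre 15 to 35 mm above its floor, that is 20 to 40 mm below the handle, and inside its walls) and at rest, the drawer is shut to within 8 mm, all keys are up (within 2 mm) and the joystick is upright to within 0.06 rad both ways (all of step 2 and all of step 8 and value of joint infeed_drawer0 below 0.008 m and value of joint each of square_key, bar_key, round_key below 0.002 m); the robot touches nothing.
It fails at once if something else on the bench (roll, jar, bottle, spool, screwdriver) is moved more than 4 cm (distance of any of tape_roll, label_roll, jar, cleaner, spool, driver from where it was at the start of the episode above 0.04 m).
It fails at once if two keys are pressed at once (value of joint each of square_key, bar_key above 0.003 m or value of joint each of square_key, round_key above 0.003 m or value of joint each of bar_key, round_key above 0.003 m).
Of carton0, carton1, carton2, carton3 only 3 to 4 are there at a start; the rules pass over those that are not, and their reading is None.
At some moment in a run one of carton0, carton1, carton2, carton3 may be knocked a few centimetres aside while the robot is not near it.
It also fails if it takes over 210 s, if anything falls off the work surface, if the arm or the gripper's body presses on something with over 40 N, if the wrist force passes 120 N, or if a joint passes its speed limit or range.

## Working session

There is one attempt and no reset: what is moved stays moved. The work goes in short steps, Python scripts to look and compute and a tool call to move; the robot and the scene stay as the last step left them, time stands still between calls to the robot, and variables do not carry over. Pictures are saved under pics/ and viewed, and the job is handed in when it is done.

Besides the shell and the picture viewer there is one more tool, called after ">>>" as name(argument=value, ...), one argument or row to a line, values as JSON. send_rows: Moves the arm, as the interface text tells. Its arguments: {"type":"object","properties":{"motion":{"type":"array","items":{"type":"object","properties":{"hand":{"type":"number"},"slide":{"type":"array","items":{"type":"number"}},"spin":{"type":"number"}}}},"grip_force":{"type":"number"}},"required":["motion"]}

```bash
ls -la; mkdir -p pics; cat > h.py <<'E'
import numpy as np, cv2
from cell import observe, vision, job
from scipy.spatial.transform import Rotation as R
def tool():
    s=observe(); T=np.eye(4); T[:3,:3]=R.from_euler('xyz',s['tool_rot']).as_matrix(); T[:3,3]=s['tool_pos']; return T
def shot(name):
    T=tool(); p=vision.read_camera(name)
    p['W']=np.array(p['world_from_camera']) if 'world_from_camera' in p else T@np.array(p['T_tool_cam'])
    return p
def K(p): return np.array([[p['fx'],0,p['cx']],[0,p['fy'],p['cy']],[0,0,1.]])
def cloud(p):
    h,w=p['range_z'].shape
    uv=np.stack(np.meshgrid(np.arange(w),np.arange(h)),-1).reshape(-1,1,2).astype(float)
    n=cv2.undistortPoints(uv,K(p),np.array(p['distortion'])).reshape(h,w,2)
    z=p['range_z'].astype(float)
    P=np.stack([n[...,0]*z,n[...,1]*z,z],-1)
    return P@p['W'][:3,:3].T+p['W'][:3,3], z>0
def proj(p,X):
    Wi=np.linalg.inv(p['W']); X=np.atleast_2d(X)
    return cv2.projectPoints(X@Wi[:3,:3].T+Wi[:3,3],np.zeros(3),np.zeros(3),K(p),np.array(p['distortion']))[0].reshape(-1,2)
def save(p,n): cv2.imwrite('pics/%s.png'%n,p['pixels'])
E
python3 - <<'E'
from h import *
s=observe(); print(s)
for n in ['scene','top','wrist']:
    p=shot(n); save(p,n+'0'); print(n,p['fx'],p['cx'],p['distortion'],np.round(p['W'],3).tolist(),p.get('shot'))
E
```

```text
total 12
drwxr-xr-x  3 agent agent 4096 Dec  7 06:50 .
drwxr-xr-x 23 root  root  4096 Dec  7 06:50 ..
drwxr-xr-x  2 agent agent 4096 Dec  7 06:50 pics
{'time': 0.0, 'qpos': array([ 1.05796698e+00,  3.42682709e-01,  1.52504271e+00, -2.03032017e-05,
        1.27536912e+00, -1.46012098e-01]), 'qvel': array([-1.58620898e-03,  1.55581701e-03, -5.53316122e-04, -2.19073036e-03,
       -4.31870534e-04, -2.45762841e-05]), 'joint_efforts': array([-2.69729033e-03, -4.31249321e+01, -2.44215631e+01,  7.14535592e-02,
        5.60801430e-02, -9.43563828e-05]), 'tool_pos': array([0.18807627, 0.4897148 , 0.22605676]), 'tool_rot': array([-1.70388223,  1.56929432, -2.07069356]), 'contact_force': array([ 1.00121197, -0.03586294, -0.56027425]), 'torque': array([ 0.02603798, -0.05131062, -0.00410347]), 'opening': 0.09158060599662736}
scene 443.8096780338672 258.0688902506289 [-0.118706  0.        0.        0.        0.      ] [[-0.355, 0.692, -0.628, 1.391], [0.935, 0.272, -0.229, 0.239], [0.012, -0.668, -0.744, 1.149], [0.0, 0.0, 0.0, 1.0]] 1
top 447.2428879252709 255.9623513007452 [-0.11453364  0.          0.          0.          0.        ] [[-0.011, -0.983, 0.184, 0.29], [-1.0, 0.011, -0.001, -0.073], [-0.002, -0.184, -0.983, 1.373], [0.0, 0.0, 0.0, 1.0]] 2
wrist 344.7726505193365 255.23337426501308 [0.02285131 0.         0.         0.         0.        ] [[0.359, 0.888, 0.287, 0.109], [0.933, -0.341, -0.112, 0.52], [-0.001, 0.308, -0.951, 0.384], [0.0, 0.0, 0.0, 1.0]] 3
```

View pics/top0.png

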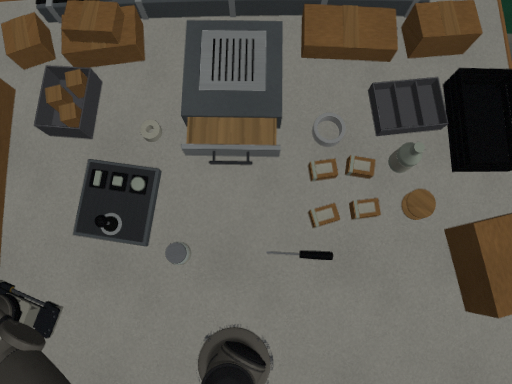

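View pics/scene0.png

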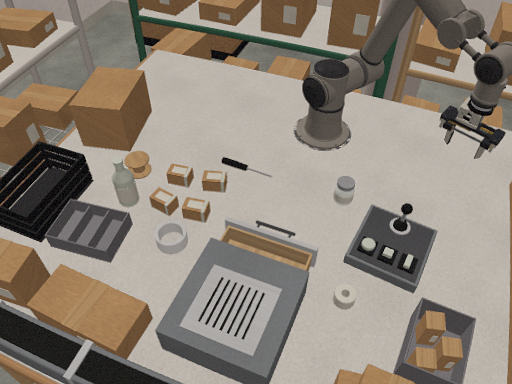

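View pics/wrist0.png

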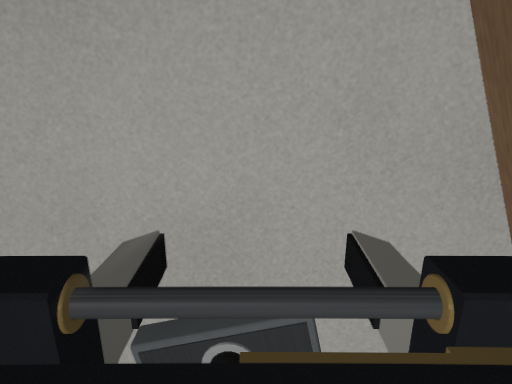

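The top view shows four cartons at (323,169), (361,166), (325,214) and (366,208). The drawer handle is at (231,161), with the console on the left at (118,200). Next I measure them.

```bash
cat > meas.py <<'E'
from h import *
def cartons(p):
    P,ok=cloud(p); out=[]
    for d in vision.cut_out(p,'lamp0'):
        m=d['mask']&ok
        pts=P[m]
        if len(pts)<20: continue
        zt=np.percentile(pts[:,2],90); t=pts[abs(pts[:,2]-zt)<0.008]
        if len(t)<10: continue
        r=cv2.minAreaRect(t[:,:2].astype(np.float32)*1000)
        (cx,cy),(a,b),ang=r
        # long axis angle
        if a<b: ang+=90
        out.append((round(d['conf'],2),np.round(d['uv']),np.round([cx/1000,cy/1000,zt],4),round(max(a,b)),round(min(a,b)),round((ang+90)%180-90,1),len(t)))
    return out
E
python3 - <<'E'
from meas import *
for n in ['top','scene']:
    p=shot(n); print(n)
    for c in cartons(p): print(c)
    P,ok=cloud(p)
    for th in ['infeed_drawer0_handle','console','knob','square_top','bar_top','round_top','tape_roll','label_roll','jar','cleaner','spool','driver']:
        for d in vision.cut_out(p,th)[:2]:
            m=d['mask']&ok; q=P[m]
            if len(q)==0: continue
            zt=np.percentile(q[:,2],85); t=q[abs(q[:,2]-zt)<0.006]
            (cx,cy),(a,b),ang=cv2.minAreaRect(t[:,:2].astype(np.float32)*1000)
            if a<b: ang+=90
            print(th,round(d['conf'],2),np.round(d['uv']),'med',np.round(np.median(t,0),3),'rect',round(cx),round(cy),round(max(a,b)),round(min(a,b)),round((ang+90)%180-90,1))
E
```

```text
top
(0.95, array([322., 170.]), array([ 0.5746, -0.2772,  0.0556]), 80, 54, -82.2, 438)
(0.9, array([316., 218.]), array([ 0.4337, -0.2746,  0.0561]), 80, 49, -73.9, 409)
(0.77, array([359., 166.]), array([ 0.5817, -0.3945,  0.0561]), 81, 54, 77.9, 422)
(0.76, array([365., 207.]), array([ 0.4539, -0.4015,  0.0563]), 80, 52, -82.5, 417)
infeed_drawer0_handle 0.72 [231. 137.] med [0.626 0.005 0.096] rect 642 2 286 114 -86.7
console 0.75 [119. 212.] med [0.464 0.346 0.043] rect 482 354 238 229 -8.7
knob 0.58 [105. 218.] med [0.414 0.364 0.145] rect 413 365 31 29 3.5
square_top 0.62 [121. 182.] med [0.54  0.346 0.065] rect 540 347 28 25 87.7
bar_top 0.55 [106. 219.] med [0.414 0.364 0.145] rect 413 365 31 29 3.5
bar_top 0.23 [407. 160.] med [ 0.598 -0.514  0.17 ] rect 598 -515 22 6 27.6
round_top 0.7 [141. 184.] med [0.53  0.282 0.067] rect 530 282 36 34 5.0
round_top 0.23 [108. 222.] med [0.412 0.364 0.145] rect 413 363 31 30 -6.0
tape_roll 0.95 [339. 130.] med [ 0.702 -0.305  0.048] rect 704 -302 99 97 -49.8
tape_roll 0.59 [116. 179.] med [0.542 0.347 0.065] rect 541 347 29 28 85.4
jar
[... 1390 characters left out ...]
t 558 411 41 17 -8.5
round_top 0.72 [368. 243.] med [0.537 0.286 0.066] rect 536 284 39 37 6.6
round_top 0.3 [406. 262.] med [0.557 0.411 0.065] rect 556 411 44 18 -12.1
tape_roll 0.7 [173. 241.] med [ 0.713 -0.297  0.047] rect 708 -300 100 98 -72.2
label_roll 0.95 [344. 296.] med [0.714 0.259 0.039] rect 713 260 63 59 6.2
label_roll 0.62 [343. 191.] med [0.333 0.164 0.084] rect 330 164 56 56 -14.9
jar 0.71 [342. 190.] med [0.331 0.164 0.084] rect 329 164 59 56 -9.2
cleaner 0.84 [124. 185.] med [ 0.615 -0.515  0.147] rect 613 -519 39 26 -54.6
spool 0.79 [138. 164.] med [ 0.469 -0.566  0.058] rect 465 -568 90 80 31.5
driver 0.55 [235. 163.] med [ 0.323 -0.245  0.022] rect 324 -228 134 23 85.4
```

```bash
python3 - <<'E'
from h import *
for n in ['top','scene']:
    p=shot(n); P,ok=cloud(p)
    m=ok&(P[...,2]>0.108)&(P[...,2]<0.124)&(P[...,0]>0.6)&(P[...,0]<1.1)&(abs(P[...,1])<0.2)
    t=P[m]; r=cv2.minAreaRect(t[:,:2].astype(np.float32)); print(n,'roof',r,t[:,2].mean())
    m=ok&(P[...,2]>0.092)&(P[...,2]<0.104)&(P[...,0]>0.55)&(P[...,0]<0.72)&(abs(P[...,1])<0.2)
    t=P[m]; r=cv2.minAreaRect(t[:,:2].astype(np.float32)); print('panel',r,t[:,2].mean(),np.polyfit(t[:,1],t[:,0],1))
    m=ok&(P[...,2]>0.05)&(P[...,2]<0.092)&(P[...,0]>0.5)&(P[...,0]<0.615)&(abs(P[...,1])<0.09)
    t=P[m]; print('handle',len(t),t.mean(0),np.polyfit(t[:,1],t[:,0],1),t.min(0),t.max(0))
    m=ok&(P[...,2]>-0.05)&(P[...,2]<0.06)&(P[...,0]>0.66)&(P[...,0]<0.73)&(abs(P[...,1])<0.11)
    t=P[m]; print('floor',len(t), t.mean(0),np.percentile(t[:,2],[10,50,90]) if len(t) else 0)
    im=p['pixels']; c=im[90:180,170:300] if n=='top' else im[200:300,190:340]
    cv2.imwrite('pics/dr_%s.png'%n,cv2.resize(c,None,fx=5,fy=5,interpolation=2))
E
```

```text
top roof ((0.8327043056488037, -0.0028153955936431885), (0.30110228061676025, 0.415169894695282), 88.00164794921875) 0.11634383178250442
panel ((0.6708623766899109, -0.0012455135583877563), (0.2956126034259796, 0.09913216531276703), 89.01282501220703) 0.10043840559060607 [0.00922106 0.63104114]
handle 203 [0.59165324 0.00282709 0.08100136] [0.00374427 0.59164265] [ 0.58216282 -0.05913553  0.07342256] [0.6143674  0.06609866 0.08856404]
floor 1440 [ 0.69561283 -0.002821    0.02233816] [0.01890682 0.02234392 0.02596156]
scene roof ((0.8816116452217102, -0.005432739853858948), (0.30137017369270325, 0.319394052028656), 88.29704284667969) 0.11538574839580452
panel ((0.6357114911079407, 0.0040557533502578735), (0.2906382977962494, 0.021320540457963943), 87.64667510986328) 0.0993713881269484 [0.03646986 0.63668219]
handle 172 [0.59485336 0.00643621 0.07889799] [0.02846298 0.59467017] [ 0.58330255 -0.05723454  0.0710645 ] [0.61183898 0.07023387 0.08671465]
floor 96 [0.66289973 0.02620097 0.02201933] [0.01902605 0.02177502 0.02483521]
```

View pics/dr_top.png

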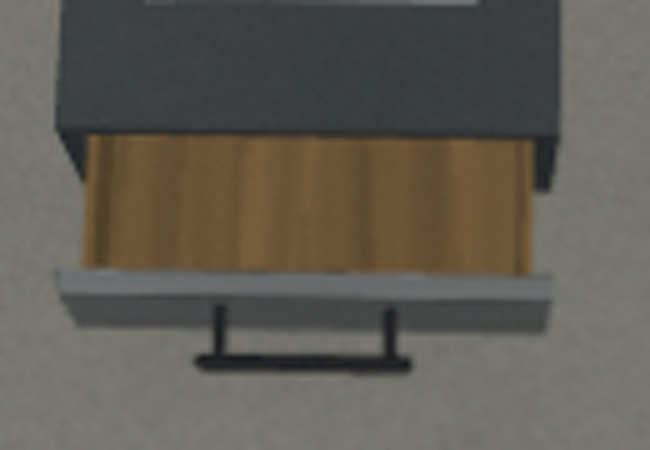

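```bash
cat > plan.py <<'E'
from h import *
import sys,json
def plan(x,y,z,psi=None,hand=1.0,step=45,spinmax=0.14,show=True):
    """psi: world angle (deg) of the jaw axis, mod 180"""
    T=tool(); ty=T[:3,1]; cur=np.degrees(np.arctan2(ty[1],ty[0]))
    d=np.array([x,y,z])-T[:3,3]
    s=0
    if psi is not None:
        e=(psi-cur+90)%180-90
        s=np.radians(e)
        # tool x down => spin positive reduces psi
        s=-s if T[2,0]<0 else s
    n=max(1,int(np.ceil(np.linalg.norm(d)*1000/step)),int(np.ceil(abs(s)/spinmax)))
    rows=[];A=T[:3,:3].copy()
    for i in range(n):
        t=A.T@(d/n)*1000
        rows.append({"hand":hand,"slide":[int(round(v)) if abs(v)>2 else round(v,1) for v in t],"spin":round(s/n,3)})
        A=A@R.from_rotvec([s/n,0,0]).as_matrix()
    if show:
        o=observe(); print('tcp',np.round(T[:3,3],4),'jaw',round(cur,1),'q',np.round(o['qpos'],2),'axis',np.round(T[:3,0],3),'F',np.round(o['contact_force'],1),'open',round(o['opening'],4),'t',o['time'])
        for i in range(0,n,8): print(json.dumps(rows[i:i+8]))
if __name__=='__main__':
    a=sys.argv[1:]
    plan(float(a[0]),float(a[1]),float(a[2]),None if a[3]=='-' else float(a[3]),float(a[4]) if len(a)>4 else 1.0,float(a[5]) if len(a)>5 else 45)
E
python3 plan.py 0.55 0.005 0.226 88 0.3
```

```text
tcp [0.1883 0.4901 0.2268] jaw 69.0 q [ 1.06  0.34  1.52 -0.    1.28 -0.15] axis [ 0.  0. -1.] F [-0.6 -0.4 -0.3] open 0.0917 t 1.65
[{"hand": 0.3, "slide": [0.1, -23, 37], "spin": -0.024}, {"hand": 0.3, "slide": [0.1, -24, 36], "spin": -0.024}, {"hand": 0.3, "slide": [0.1, -25, 35], "spin": -0.024}, {"hand": 0.3, "slide": [0.1, -26, 35], "spin": -0.024}, {"hand": 0.3, "slide": [0.1, -26, 34], "spin": -0.024}, {"hand": 0.3, "slide": [0.1, -27, 34], "spin": -0.024}, {"hand": 0.3, "slide": [0.1, -28, 33], "spin": -0.024}, {"hand": 0.3, "slide": [0.1, -29, 32], "spin": -0.024}]
[{"hand": 0.3, "slide": [0.1, -30, 32], "spin": -0.024}, {"hand": 0.3, "slide": [0.1, -30, 31], "spin": -0.024}, {"hand": 0.3, "slide": [0.1, -31, 30], "spin": -0.024}, {"hand": 0.3, "slide": [0.1, -32, 29], "spin": -0.024}, {"hand": 0.3, "slide": [0.1, -32, 29], "spin": -0.024}, {"hand": 0.3, "slide": [0.1, -33, 28], "spin": -0.024}]
```

>>> send_rows(
  motion=[
    {"hand": -1,"slide": [0,-23,37],"spin": -0.024},
    {"hand": -1,"slide": [0,-24,36],"spin": -0.024},
    {"hand": -1,"slide": [0,-25,35],"spin": -0.024},
    {"hand": -1,"slide": [0,-26,35],"spin": -0.024},
    {"hand": -1,"slide": [0,-26,34],"spin": -0.024},
    {"hand": -1,"slide": [0,-27,34],"spin": -0.024},
    {"hand": -1,"slide": [0,-28,33],"spin": -0.024},
    {"hand": -1,"slide": [0,-29,32],"spin": -0.024},
  ],
)

```text
time: 2.45
tool_pos: [0.4014, 0.2086, 0.2268]
tool_rot: [1.09, 1.566, 0.934]
contact_force: [0.6, 0.8, -0.7]
opening: 0.0323
```

>>> send_rows(
  motion=[
    {"hand": -1,"slide": [0,-30,32],"spin": -0.024},
    {"hand": -1,"slide": [0,-30,31],"spin": -0.024},
    {"hand": -1,"slide": [0,-31,30],"spin": -0.024},
    {"hand": -1,"slide": [0,-32,29],"spin": -0.024},
    {"hand": -1,"slide": [0,-32,29],"spin": -0.024},
    {"hand": -1,"slide": [0,-33,28],"spin": -0.024},
  ],
)

```text
time: 3.05
tool_pos: [0.5675, -0.0058, 0.2277]
tool_rot: [0.688, 1.564, 0.68]
contact_force: [1.3, 1.1, 0.6]
opening: 0.0007
```

```bash
python3 plan.py 0.609 0.005 0.226 88 -1; python3 - <<'E'
from h import *
p=shot('wrist'); save(p,'w1')
P,ok=cloud(p)
for th in ['infeed_drawer0_handle']:
    for d in vision.cut_out(p,th): print(d['conf'],d['uv'],d['mask'].sum())
m=ok&(P[...,2]>0.06)&(P[...,2]<0.09)&(P[...,0]>0.5)&(P[...,0]<0.615)&(abs(P[...,1])<0.09)
t=P[m]; print(len(t),t.mean(0) if len(t) else 0)
E
```

```text
tcp [ 0.5675 -0.0058  0.2277] jaw 89.6 q [-0.15  0.42  1.41  0.01  1.31 -1.71] axis [ 0.006  0.005 -1.   ] F [1.3 1.1 0.6] open 0.0007 t 3.05
[{"hand": -1.0, "slide": [2, 11, 41], "spin": 0.027}]
0.85 [266.7, 225.0] 15827
1896 [0.5912311  0.00278451 0.08113151]
```

View pics/w1.png

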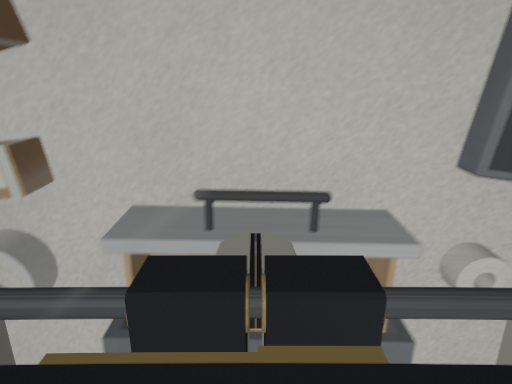

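```bash
python3 - <<'E'
from h import *
p=shot('wrist'); T=tool(); print(T[:3,3])
P,ok=cloud(p)
m=ok&(P[...,2]>0.07)&(P[...,2]<0.09)&(P[...,0]>0.57)&(P[...,0]<0.605)&(abs(P[...,1])<0.09)
t=P[m]; r=cv2.minAreaRect(t[:,:2].astype(np.float32)*1000);print(len(t),t.mean(0),t[:,2].max(),r)
m=ok&(P[...,2]>0.094)&(P[...,2]<0.106)&(P[...,0]>0.6)&(P[...,0]<0.67)
t=P[m]; r=cv2.minAreaRect(t[:,:2].astype(np.float32)*1000);print('panel',len(t),t.mean(0),r)
E
python3 plan.py 0.612 0.005 0.16 88.1 -1 35
```

```text
[ 0.567445   -0.0062187   0.22682516]
1753 [0.58948776 0.00271683 0.08125836] 0.08493646105237368 ((593.8204345703125, 3.0031814575195312), (129.3754425048828, 22.379541397094727), 89.9095458984375)
panel 4656 [0.62996179 0.00457037 0.1014681 ] ((631.5822143554688, 1.7968292236328125), (293.5039978027344, 16.118309020996094), 88.18074798583984)
tcp [ 0.5674 -0.0062  0.2268] jaw 89.3 q [-0.15  0.42  1.41  0.01  1.31 -1.71] axis [ 0.005  0.004 -1.   ] F [-1.3  0.5  0.3] open 0.0006 t 3.2
[{"hand": -1.0, "slide": [22, 4, 15], "spin": 0.007}, {"hand": -1.0, "slide": [22, 4, 15], "spin": 0.007}, {"hand": -1.0, "slide": [22, 4, 15], "spin": 0.007}]
```

>>> send_rows(
  motion=[
    {"hand": -1,"slide": [22,4,14],"spin": 0.007},
    {"hand": -1,"slide": [22,4,14],"spin": 0.007},
    {"hand": -1,"slide": [15,2,12],"spin": 0.007},
    {"hand": -1,"slide": [0,0,0],"spin": 0},
  ],
)

```text
time: 3.6
tool_pos: [0.607, 0.0069, 0.1674]
tool_rot: [0.928, 1.563, 0.894]
contact_force: [-0.2, -0.3, -0.7]
opening: 0.0001
```

```bash
python3 plan.py 0.608 0.004 0.05 88.1 -1 35;python3 - <<'E'
from h import *
p=shot('wrist'); save(p,'w2')
p=shot('scene'); cv2.imwrite('pics/s2.png',cv2.resize(p['pixels'][170:290,190:350],None,fx=5,fy=5))
E
```

```text
tcp [0.607  0.0069 0.1674] jaw 88.1 q [-0.12  0.54  1.38  0.01  1.22 -1.66] axis [ 0.005  0.006 -1.   ] F [-0.2 -0.3 -0.7] open 0.0001 t 3.6
[{"hand": -1.0, "slide": [29, -0.9, 0.1], "spin": -0.0}, {"hand": -1.0, "slide": [29, -0.9, 0.1], "spin": -0.0}, {"hand": -1.0, "slide": [29, -0.9, 0.1], "spin": -0.0}, {"hand": -1.0, "slide": [29, -0.9, 0.1], "spin": -0.0}]
```

View pics/s2.png

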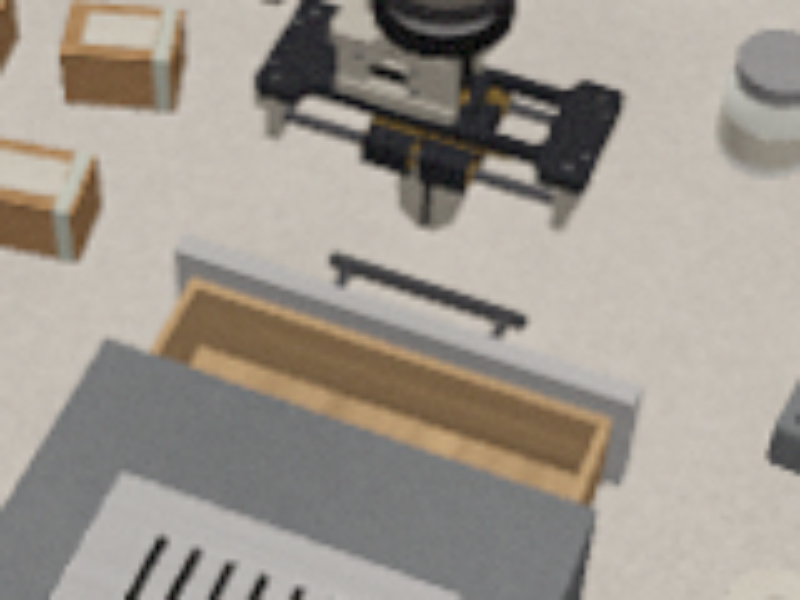

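>>> send_rows(
  motion=[
    {"hand": -1,"slide": [30,0,0],"spin": 0},
    {"hand": -1,"slide": [30,-1,0],"spin": 0},
    {"hand": -1,"slide": [22,-1,0],"spin": 0},
    {"hand": -1,"slide": [15,-1,0],"spin": 0},
    {"hand": -1,"slide": [10,0,0],"spin": 0},
    {"hand": -1,"slide": [0,0,0],"spin": 0},
  ],
)

```text
time: 4.3
tool_pos: [0.6086, 0.006, 0.0696]
tool_rot: [0.211, 1.55, 0.181]
contact_force: [-1.0, 0.2, -0.1]
opening: 0.0005
```

```bash
python3 plan.py 0.43 0.004 0.055 88.1 -1 20;python3 - <<'E'
from h import *
p=shot('scene'); cv2.imwrite('pics/s3.png',cv2.resize(p['pixels'][170:290,190:350],None,fx=5,fy=5))
E
```

```text
tcp [0.6086 0.006  0.0696] jaw 88.3 q [-0.12  0.64  1.5   0.01  0.99 -1.66] axis [ 0.021  0.004 -1.   ] F [-1.   0.2 -0.1] open 0.0005 t 4.3
[{"hand": -1.0, "slide": [1.2, -0.8, -20], "spin": 0.0}, {"hand": -1.0, "slide": [1.2, -0.8, -20], "spin": 0.0}, {"hand": -1.0, "slide": [1.2, -0.8, -20], "spin": 0.0}, {"hand": -1.0, "slide": [1.2, -0.8, -20], "spin": 0.0}, {"hand": -1.0, "slide": [1.2, -0.9, -20], "spin": 0.0}, {"hand": -1.0, "slide": [1.2, -0.9, -20], "spin": 0.0}, {"hand": -1.0, "slide": [1.2, -0.9, -20], "spin": 0.0}, {"hand": -1.0, "slide": [1.2, -0.9, -20], "spin": 0.0}]
[{"hand": -1.0, "slide": [1.2, -0.9, -20], "spin": 0.0}]
```

View pics/s3.png

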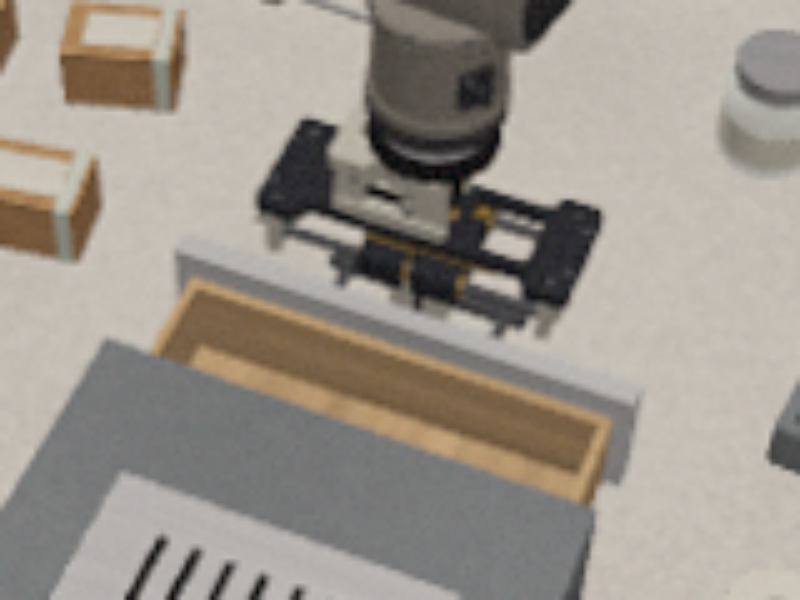

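>>> send_rows(
  motion=[
    {"hand": -1,"slide": [10,0,0],"spin": 0},
    {"hand": -1,"slide": [8,0,0],"spin": 0},
    {"hand": -1,"slide": [0,0,0],"spin": 0},
  ],
)

```text
time: 4.65
tool_pos: [0.6112, 0.0061, 0.0544]
tool_rot: [0.139, 1.543, 0.109]
contact_force: [0.9, -0.3, -0.4]
opening: 0.0003
```

>>> send_rows(
  motion=[
    {"hand": -1,"slide": [0,-1,-10],"spin": 0},
    {"hand": -1,"slide": [1,-1,-20],"spin": 0},
    {"hand": -1,"slide": [1,-1,-20],"spin": 0},
    {"hand": -1,"slide": [1,-1,-20],"spin": 0},
    {"hand": -1,"slide": [1,-1,-20],"spin": 0},
    {"hand": -1,"slide": [1,-1,-15],"spin": 0},
  ],
)

```text
time: 5.25
tool_pos: [0.511, 0.0033, 0.049]
tool_rot: [0.083, 1.526, 0.053]
contact_force: [2.0, 0.8, 1.5]
opening: 0.0003
```

```bash
python3 plan.py 0.43 0.0 0.055 88.1 -1 15
```

```text
tcp [0.511  0.0033 0.049 ] jaw 88.3 q [-0.15  0.52  1.82  0.01  0.76 -1.7 ] axis [ 0.045  0.002 -0.999] F [2.  0.8 1.5] open 0.0003 t 5.25
[{"hand": -1.0, "slide": [-1.6, -0.9, -13], "spin": 0.001}, {"hand": -1.0, "slide": [-1.6, -1.0, -13], "spin": 0.001}, {"hand": -1.0, "slide": [-1.6, -1.0, -13], "spin": 0.001}, {"hand": -1.0, "slide": [-1.6, -1.0, -13], "spin": 0.001}, {"hand": -1.0, "slide": [-1.6, -1.0, -13], "spin": 0.001}, {"hand": -1.0, "slide": [-1.6, -1.0, -13], "spin": 0.001}]
```

>>> send_rows(
  motion=[
    {"hand": -1,"slide": [-2,0,-15],"spin": 0},
    {"hand": -1,"slide": [-2,0,-15],"spin": 0},
    {"hand": -1,"slide": [-2,0,-12],"spin": 0},
    {"hand": -1,"slide": [-1,0,-10],"spin": 0},
    {"hand": -1,"slide": [-1,0,-8],"spin": 0},
    {"hand": -1,"slide": [0,0,0],"spin": 0},
  ],
)

```text
time: 5.85
tool_pos: [0.4527, 0.0044, 0.0568]
tool_rot: [0.044, 1.512, 0.013]
contact_force: [0.5, 0.1, 0.4]
opening: 0.0006
```

```bash
python3 plan.py 0.43 0.0 0.055 88.1 -1 15
```

```text
tcp [0.4527 0.0044 0.0568] jaw 88.2 q [-0.17  0.42  1.98  0.02  0.68 -1.72] axis [ 0.059  0.001 -0.998] F [0.5 0.1 0.4] open 0.0006 t 5.85
[{"hand": -1.0, "slide": [0.2, -3, -11], "spin": 0.001}, {"hand": -1.0, "slide": [0.2, -3, -11], "spin": 0.001}]
```

>>> send_rows(
  motion=[
    {"hand": -1,"slide": [0,0,-6],"spin": 0},
    {"hand": -1,"slide": [0,0,-6],"spin": 0},
    {"hand": -1,"slide": [0,0,-5],"spin": 0},
    {"hand": -1,"slide": [0,0,-4],"spin": 0},
  ],
)

```text
time: 6.25
tool_pos: [0.4531, 0.0031, 0.0601]
tool_rot: [-0.001, 1.465, -0.035]
contact_force: [10.3, 0.9, -6.8]
opening: 0.0003
```

```bash
python3 plan.py 0.455 0.0 0.055 88.1 -1 15
```

```text
tcp [0.4531 0.0031 0.0601] jaw 88.0 q [-0.17  0.39  2.02  0.02  0.62 -1.73] axis [ 0.106 -0.004 -0.994] F [10.3  0.9 -6.8] open 0.0003 t 6.25
[{"hand": -1.0, "slide": [5, -3, 1.4], "spin": -0.001}]
```

>>> send_rows(
  motion=[
    {"hand": -1,"slide": [0,0,6],"spin": 0},
    {"hand": -1,"slide": [0,0,6],"spin": 0},
    {"hand": -1,"slide": [0,0,0],"spin": 0},
  ],
)

```text
time: 6.55
tool_pos: [0.4652, 0.0027, 0.0613]
tool_rot: [0.001, 1.467, -0.034]
contact_force: [-0.4, -0.9, -0.1]
opening: 0.0006
```

```bash
python3 plan.py 0.455 0.0 0.2 88.1 -1 30; python3 - <<'E'
from h import *
p=shot('scene'); save(p,'s4'); cv2.imwrite('pics/s4.png',cv2.resize(p['pixels'][140:290,170:370],None,fx=4,fy=4))
E
```

```text
tcp [0.4652 0.0027 0.0613] jaw 88.0 q [-0.17  0.41  1.98  0.02  0.65 -1.72] axis [ 0.104 -0.003 -0.995] F [-0.4 -0.9 -0.1] open 0.0006 t 6.55
[{"hand": -1.0, "slide": [-28, -0.6, 0.9], "spin": -0.0}, {"hand": -1.0, "slide": [-28, -0.6, 0.9], "spin": -0.0}, {"hand": -1.0, "slide": [-28, -0.6, 0.9], "spin": -0.0}, {"hand": -1.0, "slide": [-28, -0.6, 0.9], "spin": -0.0}, {"hand": -1.0, "slide": [-28, -0.6, 0.9], "spin": -0.0}]
```

View pics/s4.png

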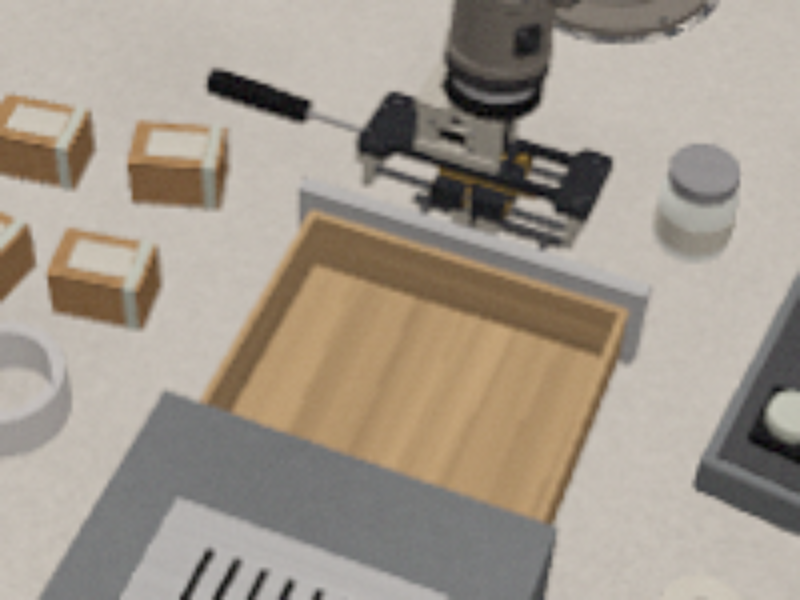

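>>> send_rows(
  motion=[
    {"hand": -1,"slide": [-30,0,3],"spin": 0},
    {"hand": -1,"slide": [-45,0,3],"spin": 0},
    {"hand": -1,"slide": [-45,0,3],"spin": 0},
    {"hand": -1,"slide": [-30,0,3],"spin": 0},
    {"hand": -1,"slide": [0,0,0],"spin": 0},
  ],
)

```text
time: 7.1
tool_pos: [0.4587, 0.0031, 0.2153]
tool_rot: [0.01, 1.476, -0.025]
contact_force: [0.2, -0.2, -0.9]
opening: 0.0004
```

```bash
python3 plan.py 0.434 -0.272 0.2 16 1 45; python3 - <<'E'
from meas import *
for n in ['top','scene']:
    p=shot(n); print(n)
    for c in cartons(p): print(c)
E
```

```text
tcp [0.4587 0.0031 0.2153] jaw 88.0 q [-0.17  0.18  1.79  0.02  1.08 -1.71] axis [ 0.095 -0.002 -0.996] F [ 0.2 -0.2 -0.9] open 0.0004 t 7.1
[{"hand": 1.0, "slide": [1.5, -31, -1.8], "spin": 0.14}, {"hand": 1.0, "slide": [1.5, -31, 2], "spin": 0.14}, {"hand": 1.0, "slide": [1.5, -30, 7], "spin": 0.14}, {"hand": 1.0, "slide": [1.5, -29, 11], "spin": 0.14}, {"hand": 1.0, "slide": [1.5, -27, 15], "spin": 0.14}, {"hand": 1.0, "slide": [1.5, -25, 18], "spin": 0.14}, {"hand": 1.0, "slide": [1.5, -22, 22], "spin": 0.14}, {"hand": 1.0, "slide": [1.5, -19, 24], "spin": 0.14}]
[{"hand": 1.0, "slide": [1.5, -15, 27], "spin": 0.14}]
top
(0.87, array([362., 208.]), array([ 0.4534, -0.4009,  0.0564]), 78, 51, -81.9, 419)
(0.72, array([357., 165.]), array([ 0.5827, -0.3937,  0.0557]), 79, 55, 80.3, 435)
(0.67, array([320., 218.]), array([ 0.4346, -0.275 ,  0.056 ]), 82, 51, -74.2, 425)
(0.62, array([321., 171.]), array([ 0.5744, -0.2772,  0.0556]), 82, 53, -83.4, 434)
scene
(0.87, array([165., 203.]), array([ 0.5865, -0.3934,  0.0531]), 85, 54, 79.6, 299)
(0.67, array([180., 176.]), array([ 0.4564, -0.3984,  0.0533]), 83, 56, -85.2, 260)
(0.64, array([195., 206.]), array([ 0.578 , -0.2741,  0.0533]), 82, 60, -79.3, 317)
(0.61, array([215., 178.]), array([ 0.4358, -0.2715,  0.0531]), 80, 61, -72.5, 253)
```

```bash
python3 - <<'E'
import numpy as np
from scipy.optimize import least_squares
D=np.array([[.3427,1.525,1.2754,np.hypot(.188,.4897),.2261],[.42,1.41,1.31,.5675,.2268],[.54,1.38,1.22,.607,.1674],[.64,1.5,.99,.6086,.0696],[.52,1.82,.76,.511,.049],[.42,1.98,.68,.4527,.0568],[.18,1.79,1.08,.4587,.2153]])
def fk(p,q2,q3,q5):
    h,L1,L2,L3,d,o,e=p
    a=q2; b=q2+q3; c=q2+q3+q5
    # angles from vertical
    r=L1*np.sin(a)+L2*np.sin(b+o)+L3*np.sin(c)+e
    z=h+L1*np.cos(a)+L2*np.cos(b+o)+L3*np.cos(c)
    return r,z
def f(p):
    r,z=fk(p,D[:,0],D[:,1],D[:,2]); return np.r_[r-np.sqrt(D[:,3]**2-p[4]**2),z-D[:,4],1e-3*(p-p0)]
p0=np.array([.2,.4,.4,.25,.08,0,0])
s=least_squares(f,p0); print(s.x,np.abs(s.fun[:14]).max())
from scipy.optimize import fsolve
for r in [.45,.42,.4,.38,.36,.34]:
  for z in [.1,.15,.2,.25]:
    g=lambda q:np.array(fk(s.x,q[0],q[1],np.pi-q[0]-q[1]))-[np.sqrt(r*r-s.x[4]**2),z]
    q=fsolve(g,[.2,1.8]); print(r,z,np.round([q[0],q[1],np.pi-q.sum()],2))
E
```

```text
[2.35649107e-01 5.06744833e-01 3.83546332e-01 3.28435041e-01
 1.56748317e-04 1.24352205e-01 5.15426157e-03] 0.0020740911453704935
0.45 0.1 [0.37 1.9  0.88]
0.45 0.15 [0.3  1.83 1.01]
0.45 0.2 [0.23 1.76 1.15]
0.45 0.25 [0.19 1.68 1.28]
0.42 0.1 [0.32 1.97 0.85]
0.42 0.15 [0.25 1.91 0.99]
0.42 0.2 [0.18 1.83 1.13]
0.42 0.25 [0.13 1.74 1.27]
0.4 0.1 [0.29 2.02 0.83]
0.4 0.15 [0.21 1.95 0.98]
0.4 0.2 [0.14 1.88 1.12]
0.4 0.25 [0.09 1.79 1.26]
0.38 0.1 [0.26 2.07 0.81]
0.38 0.15 [0.18 2.   0.96]
0.38 0.2 [0.11 1.92 1.11]
0.38 0.25 [0.05 1.83 1.26]
0.36 0.1 [0.23 2.11 0.8 ]
0.36 0.15 [0.14 2.05 0.95]
0.36 0.2 [0.07 1.96 1.11]
0.36 0.25 [0.02 1.87 1.25]
0.34 0.1 [0.2  2.16 0.78]
0.34 0.15 [0.11 2.09 0.95]
0.34 0.2 [0.03 2.01 1.1 ]
0.34 0.25 [-0.02  1.91  1.25]
```

```bash
python3 plan.py 0.685 0.0 0.15 88 -1 45
```

```text
tcp [0.4559 0.0035 0.2099] jaw 88.0 q [-0.17  0.18  1.8   0.02  1.08 -1.71] axis [ 0.084 -0.001 -0.996] F [ 0.4 -0.3 -0.3] open 0.0005 t 7.3
[{"hand": -1.0, "slide": [13, 0.7, 37], "spin": 0.0}, {"hand": -1.0, "slide": [13, 0.7, 37], "spin": 0.0}, {"hand": -1.0, "slide": [13, 0.7, 37], "spin": 0.0}, {"hand": -1.0, "slide": [13, 0.7, 37], "spin": 0.0}, {"hand": -1.0, "slide": [13, 0.7, 37], "spin": 0.0}, {"hand": -1.0, "slide": [13, 0.7, 37], "spin": 0.0}]
```

>>> send_rows(
  motion=[
    {"hand": -1,"slide": [6,0,37],"spin": 0},
    {"hand": -1,"slide": [6,0,37],"spin": 0},
    {"hand": -1,"slide": [10,0,37],"spin": 0},
    {"hand": -1,"slide": [15,0,37],"spin": 0},
    {"hand": -1,"slide": [20,0,37],"spin": 0},
    {"hand": -1,"slide": [15,0,30],"spin": 0},
    {"hand": -1,"slide": [0,0,0],"spin": 0},
  ],
)

```text
time: 8.0
tool_pos: [0.6757, -0.0033, 0.1356]
tool_rot: [0.08, 1.512, 0.045]
contact_force: [-0.5, -0.2, -1.2]
opening: 0.0005
```

```bash
python3 plan.py 0.7 0.0 0.095 88 -1 20
```

```text
tcp [ 0.6757 -0.0033  0.1356] jaw 88.0 q [-0.12  0.66  1.25  0.01  1.17 -1.66] axis [ 0.058  0.003 -0.998] F [-0.5 -0.2 -1.2] open 0.0005 t 8.0
[{"hand": -1.0, "slide": [14, 1.3, 7], "spin": -0.0}, {"hand": -1.0, "slide": [14, 1.3, 7], "spin": -0.0}, {"hand": -1.0, "slide": [14, 1.3, 7], "spin": -0.0}]
```

>>> send_rows(
  motion=[
    {"hand": -1,"slide": [16,0,4],"spin": 0},
    {"hand": -1,"slide": [16,0,5],"spin": 0},
    {"hand": -1,"slide": [10,0,5],"spin": 0},
    {"hand": -1,"slide": [0,0,5],"spin": 0},
    {"hand": -1,"slide": [0,0,5],"spin": 0},
    {"hand": -1,"slide": [0,0,5],"spin": 0},
  ],
)

```text
time: 8.6
tool_pos: [0.704, -0.0039, 0.0872]
tool_rot: [0.124, 1.525, 0.089]
contact_force: [0.1, -0.6, -0.8]
opening: 0.0
```

```bash
python3 plan.py 0.7 0.0 0.095 88 -1 20
```

```text
tcp [ 0.704  -0.0039  0.0872] jaw 88.0 q [-0.12  0.76  1.19  0.01  1.15 -1.66] axis [ 0.046  0.004 -0.999] F [ 0.1 -0.6 -0.8] open 0.0 t 8.6
[{"hand": -1.0, "slide": [-8, 4, -4], "spin": -0.0}]
```

>>> send_rows(
  motion=[
    {"hand": -1,"slide": [-3,0,5],"spin": 0},
    {"hand": -1,"slide": [-2,0,5],"spin": 0},
    {"hand": -1,"slide": [0,0,5],"spin": 0},
    {"hand": -1,"slide": [0,0,4],"spin": 0},
  ],
)

```text
time: 9.0
tool_pos: [0.7122, -0.0042, 0.0935]
tool_rot: [0.318, 1.554, 0.284]
contact_force: [-15.2, -0.0, 4.9]
opening: 0.0004
```

```bash
python3 plan.py 0.7 0.0 0.095 88 -1 20
```

```text
tcp [ 0.7122 -0.0042  0.0935] jaw 88.0 q [-0.12  0.79  1.11  0.01  1.22 -1.66] axis [ 0.016  0.005 -1.   ] F [-15.2  -0.    4.9] open 0.0004 t 9.0
[{"hand": -1.0, "slide": [-1.6, 4, -12], "spin": 0.001}]
```

>>> send_rows(
  motion=[
    {"hand": -1,"slide": [0,0,4],"spin": 0},
    {"hand": -1,"slide": [0,0,3],"spin": 0},
    {"hand": -1,"slide": [0,0,-8],"spin": 0},
    {"hand": -1,"slide": [0,0,-12],"spin": 0},
    {"hand": -1,"slide": [-20,0,-20],"spin": 0},
    {"hand": -1,"slide": [-40,0,-20],"spin": 0},
    {"hand": -1,"slide": [-40,0,-20],"spin": 0},
  ],
)

```text
time: 9.7
tool_pos: [0.6298, -0.002, 0.1932]
tool_rot: [2.704, 1.558, 2.671]
contact_force: [1.1, 0.2, 0.4]
opening: 0.0006
```

```bash
python3 plan.py 0.577 -0.276 0.20 8 1 45; python3 - <<'E'
from meas import *
for n in ['top','scene']:
    p=shot(n); print(n)
    for c in cartons(p): print(c)
E
```

```text
tcp [ 0.6298 -0.002   0.1932] jaw 88.1 q [-0.13  0.57  1.25  0.    1.33 -1.67] axis [-0.012  0.006 -1.   ] F [1.1 0.2 0.4] open 0.0006 t 9.7
[{"hand": 1.0, "slide": [-0.8, -28, -4], "spin": 0.14}, {"hand": 1.0, "slide": [-0.8, -28, -0.5], "spin": 0.14}, {"hand": 1.0, "slide": [-0.8, -28, 3], "spin": 0.14}, {"hand": 1.0, "slide": [-0.8, -27, 7], "spin": 0.14}, {"hand": 1.0, "slide": [-0.8, -26, 11], "spin": 0.14}, {"hand": 1.0, "slide": [-0.8, -24, 14], "spin": 0.14}, {"hand": 1.0, "slide": [-0.8, -22, 18], "spin": 0.14}, {"hand": 1.0, "slide": [-0.8, -19, 20], "spin": 0.14}]
[{"hand": 1.0, "slide": [-0.8, -16, 23], "spin": 0.14}, {"hand": 1.0, "slide": [-0.8, -13, 25], "spin": 0.14}]
top
(0.87, array([364., 209.]), array([ 0.4537, -0.4007,  0.0561]), 80, 52, -82.6, 428)
(0.79, array([323., 168.]), array([ 0.5741, -0.2772,  0.056 ]), 80, 53, -82.7, 431)
(0.67, array([318., 218.]), array([ 0.4336, -0.2746,  0.0564]), 80, 49, -73.1, 406)
(0.65, array([359., 165.]), array([ 0.5826, -0.394 ,  0.0556]), 79, 54, 79.7, 426)
(0.22, array([138., 182.]), array([0.5309, 0.2825, 0.0686]), 39, 38, 31.8, 138)
scene
(0.95, array([181., 175.]), array([ 0.4548, -0.3983,  0.0531]), 83, 58, -85.2, 263)
(0.81, array([165., 202.]), array([ 0.5871, -0.3927,  0.053 ]), 85, 55, 80.3, 305)
(0.67, array([214., 179.]), array([ 0.4367, -0.2722,  0.0531]), 80, 62, -72.4, 267)
(0.6, array([197., 208.]), array([ 0.5786, -0.2747,  0.0531]), 81, 57, -82.4, 314)
(0.18, array([394., 243.]), array([0.4853, 0.3574, 0.0463]), 244, 229, -8.5, 3012)
```

```bash
cat > drw.py <<'E'
from h import *
def drawer():
  for n in ['top','scene']:
    p=shot(n); P,ok=cloud(p)
    m=ok&(P[...,2]>0.095)&(P[...,2]<0.106)&(P[...,0]>0.4)&(P[...,0]<0.66)&(abs(P[...,1])<0.16)
    t=P[m]
    # panel: densest x
    h,e=np.histogram(t[:,0],np.arange(.4,.66,.005)); x0=e[h.argmax()]
    t=t[abs(t[:,0]-x0)<.03]; r=cv2.minAreaRect(t[:,:2].astype(np.float32)*1000); print(n,'panel',len(t),r)
    m=ok&(P[...,2]>0.066)&(P[...,2]<0.09)&(P[...,0]>x0-.06)&(P[...,0]<x0-.02)&(abs(P[...,1])<0.09)
    t=P[m]; 
    if len(t): print('handle',len(t),t.mean(0),np.percentile(t,[5,95],axis=0).round(3).tolist())
if __name__=='__main__': drawer()
E
python3 drw.py
```

```text
top panel 243 ((480.0898132324219, -69.90691375732422), (138.02581787109375, 15.342734336853027), 89.05326080322266)
handle 105 [ 0.44116457 -0.02585678  0.08136702] [[0.435, -0.052, 0.076], [0.455, 0.006, 0.085]]
scene panel 142 ((487.7845458984375, 9.991256713867188), (287.2197265625, 19.922666549682617), 88.1835708618164)
handle 38 [0.44788158 0.02959566 0.07881416] [[0.443, -0.009, 0.075], [0.456, 0.07, 0.083]]
```

>>> send_rows(
  motion=[
    {"hand": 1,"slide": [-1,-28,-4],"spin": 0.14},
    {"hand": 1,"slide": [-1,-28,0],"spin": 0.14},
    {"hand": 1,"slide": [-1,-28,3],"spin": 0.14},
    {"hand": 1,"slide": [-1,-27,7],"spin": 0.14},
    {"hand": 1,"slide": [-1,-26,11],"spin": 0.14},
    {"hand": 1,"slide": [-1,-24,14],"spin": 0.14},
    {"hand": 1,"slide": [-1,-22,18],"spin": 0.14},
    {"hand": 1,"slide": [-1,-19,20],"spin": 0.14},
  ],
)

```text
time: 10.8
tool_pos: [0.5826, -0.2247, 0.1836]
tool_rot: [-2.369, 1.535, 2.724]
contact_force: [0.4, 0.5, -0.4]
opening: 0.0597
```

>>> send_rows(
  motion=[
    {"hand": 1,"slide": [0,-14,20],"spin": 0.14},
    {"hand": 1,"slide": [0,-8,12],"spin": 0.1},
    {"hand": 1,"slide": [0,0,0],"spin": 0},
  ],
)

```text
time: 11.1
tool_pos: [0.57, -0.2671, 0.1774]
tool_rot: [-2.12, 1.527, 2.716]
contact_force: [0.1, 0.5, -0.0]
opening: 0.0839
```

```bash
python3 plan.py 0.577 -0.276 0.13 7.5 1 30; python3 - <<'E'
from meas import *
p=shot('wrist'); save(p,'w5')
for c in cartons(p): print(c)
E
```

```text
tcp [ 0.57   -0.2671  0.1774] jaw 7.1 q [-0.56  0.6   1.24 -0.01  1.35 -0.68] axis [-0.04   0.018 -0.999] F [ 0.1  0.5 -0. ] open 0.0839 t 11.1
[{"hand": 1.0, "slide": [23, 4, 5], "spin": -0.003}, {"hand": 1.0, "slide": [23, 4, 5], "spin": -0.003}]
(0.81, array([116., 255.]), array([ 0.4586, -0.3989,  0.0525]), 91, 15, -58.4, 198)
(0.81, array([260., 280.]), array([ 0.5826, -0.3937,  0.0532]), 83, 52, 80.3, 2161)
(0.75, array([112., 165.]), array([ 0.4339, -0.2749,  0.0535]), 80, 54, -74.4, 5574)
```

View pics/w5.png

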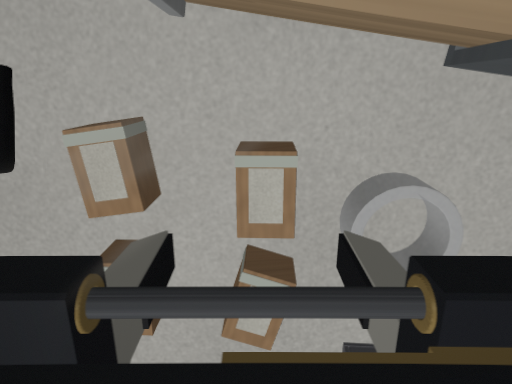

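```bash
cat > near.py <<'E'
from h import *
import sys
def near(p,x,y,z0=0.044,z1=0.062,rad=0.07):
    P,ok=cloud(p)
    m=ok&(P[...,2]>z0)&(P[...,2]<z1)&(np.hypot(P[...,0]-x,P[...,1]-y)<rad)
    n,l,st,_=cv2.connectedComponentsWithStats(m.astype(np.uint8))
    k=1+st[1:,4].argmax(); t=P[l==k]
    (cx,cy),(a,b),ang=cv2.minAreaRect(t[:,:2].astype(np.float32)*1000)
    if a>b: ang+=90   # short axis
    print('carton',round(cx),round(cy),'top z',t[:,2].mean().round(4),round(a),round(b),'short axis',round((ang+90)%180-90,1),len(t))
if __name__=='__main__':
    near(shot(sys.argv[3] if len(sys.argv)>3 else 'wrist'),float(sys.argv[1]),float(sys.argv[2]))
E
python3 near.py 0.577 -0.276
```

```text
carton 575 -277 top z 0.0525 53 80 short axis 7.7 5292
```

```bash
python3 plan.py 0.575 -0.277 0.085 7.7 1 30
```

```text
tcp [ 0.5709 -0.2646  0.1782] jaw 7.5 q [-0.55  0.6   1.24 -0.01  1.35 -0.68] axis [-0.039  0.018 -0.999] F [0.1 0.2 0.7] open 0.0906 t 11.25
[{"hand": 1.0, "slide": [23, 1.5, 4], "spin": -0.001}, {"hand": 1.0, "slide": [23, 1.5, 4], "spin": -0.001}, {"hand": 1.0, "slide": [23, 1.5, 4], "spin": -0.001}, {"hand": 1.0, "slide": [23, 1.4, 4], "spin": -0.001}]
```

>>> send_rows(
  motion=[
    {"hand": 1,"slide": [23,1,4],"spin": 0},
    {"hand": 1,"slide": [23,1,4],"spin": 0},
    {"hand": 1,"slide": [23,1,4],"spin": 0},
    {"hand": 1,"slide": [20,1,2],"spin": 0},
    {"hand": 1,"slide": [0,0,0],"spin": 0},
  ],
)

```text
time: 11.75
tool_pos: [0.577, -0.2701, 0.0865]
tool_rot: [-2.184, 1.529, 2.677]
contact_force: [-0.0, -0.6, -0.2]
opening: 0.0921
```

```bash
python3 plan.py 0.575 -0.277 0.026 7.7 1 20
```

```text
tcp [ 0.577  -0.2701  0.0865] jaw 8.5 q [-0.56  0.7   1.33 -0.    1.16 -0.7 ] axis [-0.037  0.019 -0.999] F [-0.  -0.6 -0.2] open 0.0921 t 11.75
[{"hand": 1.0, "slide": [15, -0.2, 2.0], "spin": 0.004}, {"hand": 1.0, "slide": [15, -0.2, 2.0], "spin": 0.004}, {"hand": 1.0, "slide": [15, -0.2, 2.0], "spin": 0.004}, {"hand": 1.0, "slide": [15, -0.2, 2.0], "spin": 0.004}]
```

>>> send_rows(
  motion=[
    {"hand": 1,"slide": [16,0,3],"spin": 0.005},
    {"hand": 1,"slide": [16,0,3],"spin": 0.005},
    {"hand": 1,"slide": [14,0,2],"spin": 0.005},
    {"hand": 1,"slide": [12,0,1],"spin": 0},
    {"hand": 1,"slide": [0,0,0],"spin": 0},
  ],
)

```text
time: 12.25
tool_pos: [0.5791, -0.2757, 0.0284]
tool_rot: [-2.179, 1.533, 2.674]
contact_force: [-0.1, 0.6, -0.2]
opening: 0.0917
```

```bash
python3 plan.py 0.575 -0.277 0.026 7.7 1 20; python3 - <<'E'
from h import *
p=shot('scene'); cv2.imwrite('pics/s6.png',cv2.resize(p['pixels'][120:270,110:310],None,fx=4,fy=4))
E
```

```text
tcp [ 0.5791 -0.2757  0.0284] jaw 8.1 q [-0.56  0.77  1.36 -0.    1.05 -0.7 ] axis [-0.033  0.017 -0.999] F [-0.1  0.6 -0.2] open 0.0917 t 12.25
[{"hand": 1.0, "slide": [3, -4, 0.8], "spin": 0.007}]
```

View pics/s6.png

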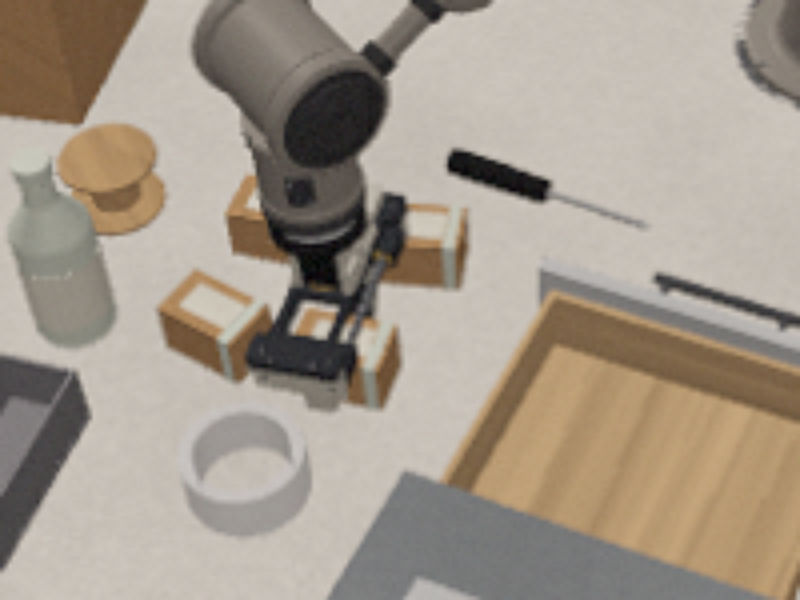

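Over carton A with the fingers on either side of it. I shift 4 mm to centre and close.

>>> send_rows(
  motion=[
    {"hand": 1,"slide": [2,-3,1],"spin": 0},
    {"hand": -1,"slide": [0,0,0],"spin": 0},
    {"hand": -1,"slide": [0,0,0],"spin": 0},
    {"hand": -1,"slide": [0,0,0],"spin": 0},
    {"hand": -1,"slide": [0,0,0],"spin": 0},
    {"hand": -1,"slide": [0,0,0],"spin": 0},
    {"hand": -1,"slide": [0,0,0],"spin": 0},
  ],
  grip_force=20,
)

```text
time: 13.0
tool_pos: [0.5778, -0.2785, 0.0304]
tool_rot: [-2.161, 1.54, 2.693]
contact_force: [-0.3, 0.9, -1.0]
opening: 0.0521
```

>>> send_rows(
  motion=[
    {"hand": -1,"slide": [-20,0,0],"spin": 0},
    {"hand": -1,"slide": [-40,0,0],"spin": 0},
    {"hand": -1,"slide": [-40,0,0],"spin": 0},
    {"hand": -1,"slide": [-30,0,0],"spin": 0},
    {"hand": -1,"slide": [0,0,0],"spin": 0},
  ],
)

```text
time: 13.5
tool_pos: [0.5804, -0.2792, 0.1616]
tool_rot: [-2.19, 1.533, 2.664]
contact_force: [0.7, -1.5, -0.4]
opening: 0.0517
```

```bash
python3 plan.py 0.658 -0.058 0.19 88.1 -1 30
```

```text
tcp [ 0.5804 -0.2792  0.1616] jaw 8.1 q [-0.57  0.64  1.22 -0.    1.33 -0.71] axis [-0.034  0.018 -0.999] F [ 0.7 -1.5 -0.4] open 0.0517 t 13.5
[{"hand": -1.0, "slide": [-3, 11, -21], "spin": -0.14}, {"hand": -1.0, "slide": [-3, 14, -19], "spin": -0.14}, {"hand": -1.0, "slide": [-3, 16, -17], "spin": -0.14}, {"hand": -1.0, "slide": [-3, 18, -15], "spin": -0.14}, {"hand": -1.0, "slide": [-3, 20, -12], "spin": -0.14}, {"hand": -1.0, "slide": [-3, 22, -9], "spin": -0.14}, {"hand": -1.0, "slide": [-3, 23, -6], "spin": -0.14}, {"hand": -1.0, "slide": [-3, 23, -3], "spin": -0.14}]
[{"hand": -1.0, "slide": [-3, 23, 0.5], "spin": -0.14}, {"hand": -1.0, "slide": [-3, 23, 4], "spin": -0.14}]
```

>>> send_rows(
  motion=[
    {"hand": -1,"slide": [-4,11,-21],"spin": -0.14},
    {"hand": -1,"slide": [-4,14,-19],"spin": -0.14},
    {"hand": -1,"slide": [-4,16,-17],"spin": -0.14},
    {"hand": -1,"slide": [-3,18,-15],"spin": -0.14},
    {"hand": -1,"slide": [-3,20,-12],"spin": -0.14},
    {"hand": -1,"slide": [-3,22,-9],"spin": -0.14},
    {"hand": -1,"slide": [-3,23,-6],"spin": -0.14},
    {"hand": -1,"slide": [-3,23,-3],"spin": -0.14},
  ],
)

```text
time: 14.3
tool_pos: [0.6369, -0.0965, 0.1776]
tool_rot: [2.976, 1.516, 2.704]
contact_force: [-0.1, 0.6, -0.8]
opening: 0.0524
```

```bash
python3 plan.py 0.658 -0.058 0.18 88.1 -1 30
```

```text
tcp [ 0.6369 -0.0965  0.1776] jaw 74.4 q [-0.27  0.63  1.18  0.01  1.38 -1.57] axis [-0.05   0.023 -0.998] F [-0.1  0.6 -0.8] open 0.0524 t 14.3
[{"hand": -1.0, "slide": [-1.3, 21, 5], "spin": -0.12}, {"hand": -1.0, "slide": [-1.3, 21, 7], "spin": -0.12}]
```

>>> send_rows(
  motion=[
    {"hand": -1,"slide": [-1,20,6],"spin": -0.12},
    {"hand": -1,"slide": [-1,15,8],"spin": -0.12},
    {"hand": -1,"slide": [0,0,5],"spin": 0},
    {"hand": -1,"slide": [0,0,0],"spin": 0},
  ],
)

```text
time: 14.7
tool_pos: [0.6624, -0.0601, 0.1721]
tool_rot: [2.748, 1.507, 2.73]
contact_force: [-0.3, -0.5, -1.4]
opening: 0.052
```

```bash
python3 plan.py 0.658 -0.058 0.10 88.1 -1 20; python3 - <<'E'
from h import *
p=shot('scene'); cv2.imwrite('pics/s7.png',cv2.resize(p['pixels'][120:290,170:370],None,fx=4,fy=4))
E
```

```text
tcp [ 0.6624 -0.0601  0.1721] jaw 88.9 q [-0.21  0.68  1.1   0.01  1.42 -1.77] axis [-0.059  0.026 -0.998] F [-0.3 -0.5 -1.4] open 0.052 t 14.7
[{"hand": -1.0, "slide": [18, 0.1, -0.0], "spin": 0.004}, {"hand": -1.0, "slide": [18, 0.0, -0.0], "spin": 0.004}, {"hand": -1.0, "slide": [18, 0.0, -0.0], "spin": 0.004}, {"hand": -1.0, "slide": [18, 0.0, -0.0], "spin": 0.004}]
```

View pics/s7.png

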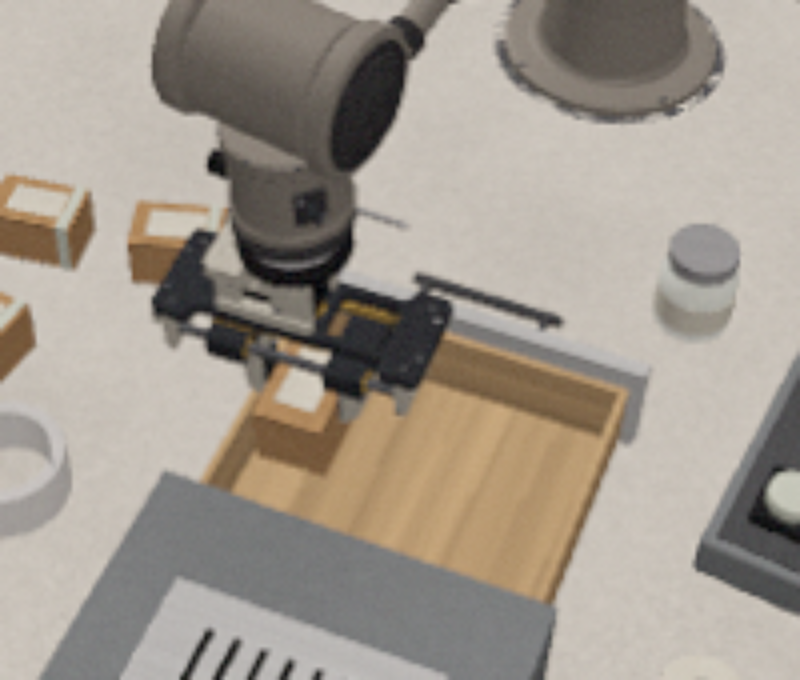

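>>> send_rows(
  motion=[
    {"hand": -1,"slide": [25,0,0],"spin": 0.004},
    {"hand": -1,"slide": [25,0,0],"spin": 0.004},
    {"hand": -1,"slide": [25,0,0],"spin": 0.004},
    {"hand": -1,"slide": [15,0,0],"spin": 0},
    {"hand": -1,"slide": [0,0,0],"spin": 0},
  ],
)

```text
time: 15.25
tool_pos: [0.6539, -0.0635, 0.078]
tool_rot: [2.796, 1.505, 2.747]
contact_force: [0.2, -0.1, -0.8]
opening: 0.0519
```

```bash
python3 plan.py 0.656 -0.058 0.054 88.1 -1 15
```

```text
tcp [ 0.6539 -0.0635  0.078 ] jaw 87.2 q [-0.22  0.75  1.24  0.01  1.21 -1.75] axis [-0.061  0.025 -0.998] F [ 0.2 -0.1 -0.8] open 0.0519 t 15.25
[{"hand": -1.0, "slide": [12, 3, 1.7], "spin": -0.008}, {"hand": -1.0, "slide": [12, 3, 1.7], "spin": -0.008}]
```

>>> send_rows(
  motion=[
    {"hand": -1,"slide": [10,4,2],"spin": -0.008},
    {"hand": -1,"slide": [10,3,2],"spin": -0.008},
    {"hand": -1,"slide": [4,0,1],"spin": 0},
    {"hand": -1,"slide": [0,0,0],"spin": 0},
  ],
)

```text
time: 15.65
tool_pos: [0.659, -0.0575, 0.0543]
tool_rot: [2.775, 1.508, 2.738]
contact_force: [1.1, -0.1, -0.1]
opening: 0.0518
```

```bash
python3 plan.py 0.656 -0.058 0.054 88.1 -1 15
```

```text
tcp [ 0.659  -0.0575  0.0543] jaw 87.9 q [-0.21  0.78  1.25  0.01  1.17 -1.75] axis [-0.057  0.025 -0.998] F [ 1.1 -0.1 -0.1] open 0.0518 t 15.65
[{"hand": -1.0, "slide": [0.5, -0.6, -3], "spin": -0.004}]
```

>>> send_rows(
  motion=[
    {"hand": -1,"slide": [3,0,-2],"spin": 0},
    {"hand": 0.4,"slide": [0,0,0],"spin": 0},
    {"hand": 0.4,"slide": [0,0,0],"spin": 0},
    {"hand": 0.4,"slide": [0,0,0],"spin": 0},
    {"hand": 0.4,"slide": [0,0,0],"spin": 0},
  ],
)

```text
time: 16.15
tool_pos: [0.6584, -0.0573, 0.0542]
tool_rot: [2.753, 1.513, 2.717]
contact_force: [0.3, 0.3, -0.1]
opening: 0.064
```

>>> send_rows(
  motion=[
    {"hand": 0.4,"slide": [-20,0,-1],"spin": 0},
    {"hand": 0.4,"slide": [-40,0,-2],"spin": 0},
    {"hand": 0.4,"slide": [-40,0,-2],"spin": 0},
    {"hand": 1,"slide": [-30,0,-2],"spin": 0},
  ],
)

```text
time: 16.55
tool_pos: [0.6552, -0.06, 0.1821]
tool_rot: [2.798, 1.5, 2.762]
contact_force: [0.1, 0.2, 0.9]
opening: 0.0687
```

```bash
python3 plan.py 0.585 -0.33 0.2 -10 1 40; python3 - <<'E'
from h import *
from near import near
p=shot('wrist'); save(p,'w8')
near(p,.656,-.058,.06,.09)
E
```

```text
tcp [ 0.6552 -0.06    0.1821] jaw 87.9 q [-0.21  0.67  1.11  0.01  1.44 -1.75] axis [-0.065  0.026 -0.998] F [0.1 0.2 0.9] open 0.0687 t 16.55
[{"hand": 1.0, "slide": [-1.8, -25, -6], "spin": -0.13}, {"hand": 1.0, "slide": [-1.8, -24, -9], "spin": -0.13}, {"hand": 1.0, "slide": [-1.8, -22, -12], "spin": -0.13}, {"hand": 1.0, "slide": [-1.8, -21, -15], "spin": -0.13}, {"hand": 1.0, "slide": [-1.8, -19, -17], "spin": -0.13}, {"hand": 1.0, "slide": [-1.8, -16, -19], "spin": -0.13}, {"hand": 1.0, "slide": [-1.8, -14, -21], "spin": -0.13}, {"hand": 1.0, "slide": [-1.8, -11, -23], "spin": -0.13}]
[{"hand": 1.0, "slide": [-1.8, -8, -24], "spin": -0.13}, {"hand": 1.0, "slide": [-1.8, -4, -25], "spin": -0.13}, {"hand": 1.0, "slide": [-1.8, -1.1, -25], "spin": -0.13}]
carton 657 -56 top z 0.0744 53 80 short axis 88.0 6106
```

View pics/w8.png

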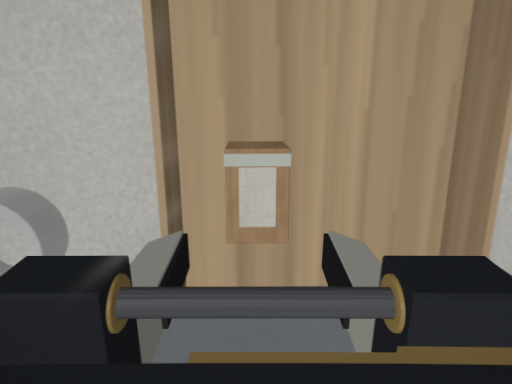

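```bash
sed -i 's/e=(psi-cur+90)%180-90/e=psi-(cur if cur>-95 else cur+360)/' plan.py; python3 plan.py 0.535 0.02 0.085 88.1 -1 40
```

```text
tcp [ 0.6572 -0.0605  0.1877] jaw 87.9 q [-0.21  0.66  1.1   0.01  1.44 -1.75] axis [-0.057  0.024 -0.998] F [ 0.8 -0.3  3.4] open 0.0719 t 16.6
[{"hand": -1.0, "slide": [22, 15, -24], "spin": -0.001}, {"hand": -1.0, "slide": [22, 15, -24], "spin": -0.001}, {"hand": -1.0, "slide": [22, 15, -24], "spin": -0.001}, {"hand": -1.0, "slide": [22, 15, -24], "spin": -0.001}, {"hand": -1.0, "slide": [22, 15, -24], "spin": -0.001}]
```

>>> send_rows(
  motion=[
    {"hand": -1,"slide": [15,15,-28],"spin": 0},
    {"hand": -1,"slide": [18,15,-28],"spin": 0},
    {"hand": -1,"slide": [22,15,-28],"spin": 0},
    {"hand": -1,"slide": [25,15,-24],"spin": 0},
    {"hand": -1,"slide": [20,10,-18],"spin": 0},
    {"hand": -1,"slide": [0,0,-5],"spin": 0},
    {"hand": -1,"slide": [0,0,-5],"spin": 0},
  ],
)

```text
time: 17.3
tool_pos: [0.5172, 0.017, 0.0975]
tool_rot: [2.744, 1.521, 2.706]
contact_force: [0.0, -0.1, 0.3]
opening: 0.0246
```

```bash
python3 plan.py 0.51 0.02 0.07 88.1 -1 10
```

```text
tcp [0.5172 0.017  0.0975] jaw 87.8 q [-0.12  0.49  1.68  0.02  1.02 -1.67] axis [-0.045  0.021 -0.999] F [ 0.  -0.1  0.3] open 0.0246 t 17.3
[{"hand": -1.0, "slide": [9, 0.7, -2], "spin": -0.002}, {"hand": -1.0, "slide": [9, 0.7, -2], "spin": -0.002}, {"hand": -1.0, "slide": [9, 0.7, -2.0], "spin": -0.002}]
```

>>> send_rows(
  motion=[
    {"hand": -1,"slide": [12,0,0],"spin": 0},
    {"hand": -1,"slide": [12,0,0],"spin": 0},
    {"hand": -1,"slide": [0,0,-6],"spin": 0},
    {"hand": -1,"slide": [0,0,-6],"spin": 0},
    {"hand": -1,"slide": [0,0,-5],"spin": 0},
    {"hand": -1,"slide": [0,0,-5],"spin": 0},
    {"hand": -1,"slide": [0,0,-4],"spin": 0},
  ],
)

```text
time: 18.0
tool_pos: [0.502, 0.0155, 0.0759]
tool_rot: [2.338, 1.546, 2.296]
contact_force: [13.3, 1.3, -10.6]
opening: 0.0
```

```bash
python3 plan.py 0.51 0.02 0.07 88.1 -1 10
```

```text
tcp [0.502  0.0155 0.0759] jaw 87.6 q [-0.13  0.49  1.77  0.02  0.9  -1.67] axis [-0.017  0.019 -1.   ] F [ 13.3   1.3 -10.6] open 0.0 t 18.0
[{"hand": -1.0, "slide": [3, 2, 4], "spin": -0.005}, {"hand": -1.0, "slide": [3, 2, 4], "spin": -0.005}]
```

>>> send_rows(
  motion=[
    {"hand": -1,"slide": [0,0,-4],"spin": 0},
    {"hand": -1,"slide": [0,0,-4],"spin": 0},
    {"hand": -1,"slide": [0,0,-3],"spin": 0},
    {"hand": -1,"slide": [0,0,8],"spin": 0},
    {"hand": 1,"slide": [-15,0,12],"spin": 0},
    {"hand": 1,"slide": [-40,0,5],"spin": 0},
    {"hand": 1,"slide": [-40,0,0],"spin": 0},
    {"hand": 1,"slide": [-10,0,0],"spin": 0},
  ],
)

```text
time: 18.8
tool_pos: [0.5252, 0.0118, 0.1863]
tool_rot: [1.39, 1.553, 1.346]
contact_force: [0.5, -0.8, -0.9]
opening: 0.0277
```

```bash
python3 plan.py 0.44 -0.26 0.19 16.5 1 40
```

```text
tcp [0.5252 0.0118 0.1863] jaw 87.5 q [-0.13  0.38  1.59  0.02  1.17 -1.67] axis [ 0.004  0.017 -1.   ] F [ 0.5 -0.8 -0.9] open 0.0277 t 18.8
[{"hand": 1.0, "slide": [-1.0, -31, -8], "spin": 0.138}, {"hand": 1.0, "slide": [-1.0, -31, -4], "spin": 0.138}, {"hand": 1.0, "slide": [-1.0, -32, 0.5], "spin": 0.138}, {"hand": 1.0, "slide": [-1.0, -31, 5], "spin": 0.138}, {"hand": 1.0, "slide": [-1.0, -30, 9], "spin": 0.138}, {"hand": 1.0, "slide": [-1.0, -29, 13], "spin": 0.138}, {"hand": 1.0, "slide": [-1.0, -27, 17], "spin": 0.138}, {"hand": 1.0, "slide": [-1.0, -24, 20], "spin": 0.138}]
[{"hand": 1.0, "slide": [-1.0, -21, 24], "spin": 0.138}]
```

>>> send_rows(
  motion=[
    {"hand": 1,"slide": [-1,-36,-10],"spin": 0},
    {"hand": 1,"slide": [-1,-36,-11],"spin": 0},
    {"hand": 1,"slide": [-1,-36,-11],"spin": 0},
    {"hand": 1,"slide": [-1,-36,-11],"spin": 0},
    {"hand": 1,"slide": [-1,-36,-11],"spin": 0},
    {"hand": 1,"slide": [-1,-36,-11],"spin": 0},
    {"hand": 1,"slide": [-1,-30,-8],"spin": 0},
    {"hand": 1,"slide": [0,-10,-4],"spin": 0},
  ],
)

```text
time: 19.6
tool_pos: [0.4334, -0.2472, 0.1883]
tool_rot: [1.513, 1.551, 1.475]
contact_force: [0.7, 0.8, -0.5]
opening: 0.0902
```

```bash
python3 plan.py 0.437 -0.26 0.19 16.5 1 40
```

```text
tcp [ 0.4334 -0.2472  0.1883] jaw 87.8 q [-0.68  0.34  1.65  0.02  1.17 -2.22] axis [ 0.002  0.02  -1.   ] F [ 0.7  0.8 -0.5] open 0.0902 t 19.6
[{"hand": 1.0, "slide": [-0.2, -1.4, 0.5], "spin": 0.138}, {"hand": 1.0, "slide": [-0.2, -1.3, 0.6], "spin": 0.138}, {"hand": 1.0, "slide": [-0.2, -1.2, 0.8], "spin": 0.138}, {"hand": 1.0, "slide": [-0.2, -1.1, 1.0], "spin": 0.138}, {"hand": 1.0, "slide": [-0.2, -1.0, 1.1], "spin": 0.138}, {"hand": 1.0, "slide": [-0.2, -0.8, 1.2], "spin": 0.138}, {"hand": 1.0, "slide": [-0.2, -0.6, 1.3], "spin": 0.138}, {"hand": 1.0, "slide": [-0.2, -0.4, 1.4], "spin": 0.138}]
[{"hand": 1.0, "slide": [-0.2, -0.2, 1.5], "spin": 0.138}]
```

Plain translation leaves the tilt alone, so the drift comes from spinning while moving. I'll spin separately.

>>> send_rows(
  motion=[
    {"hand": 1,"slide": [0,0,0],"spin": 0.14},
    {"hand": 1,"slide": [0,0,0],"spin": 0.14},
    {"hand": 1,"slide": [0,0,0],"spin": 0.14},
    {"hand": 1,"slide": [0,0,0],"spin": 0.14},
    {"hand": 1,"slide": [0,0,0],"spin": 0.14},
    {"hand": 1,"slide": [0,0,0],"spin": 0.14},
    {"hand": 1,"slide": [0,0,0],"spin": 0.14},
    {"hand": 1,"slide": [0,0,0],"spin": 0.14},
  ],
)

```text
time: 20.4
tool_pos: [0.4308, -0.2424, 0.1843]
tool_rot: [3.013, 1.541, 1.809]
contact_force: [0.1, -0.3, -1.2]
opening: 0.0919
```

```bash
python3 plan.py 0.4355 -0.273 0.10 16.5 1 30; python3 near.py 0.436 -0.273
```

```text
tcp [ 0.4308 -0.2424  0.1843] jaw 21.0 q [-0.68  0.34  1.66  0.02  1.17 -1.05] axis [-0.007  0.029 -1.   ] F [ 0.1 -0.3 -1.2] open 0.0919 t 20.4
[{"hand": 1.0, "slide": [28, -2, 11], "spin": 0.026}, {"hand": 1.0, "slide": [28, -2, 11], "spin": 0.026}, {"hand": 1.0, "slide": [28, -1.7, 11], "spin": 0.026}]
carton 434 -275 top z 0.0524 53 81 short axis 15.6 4856
```

>>> send_rows(
  motion=[
    {"hand": 1,"slide": [26,-2,11],"spin": 0.03},
    {"hand": 1,"slide": [26,-2,11],"spin": 0.03},
    {"hand": 1,"slide": [26,-2,10],"spin": 0.03},
    {"hand": 1,"slide": [10,0,4],"spin": 0.01},
    {"hand": 1,"slide": [0,0,0],"spin": 0},
  ],
)

```text
time: 20.95
tool_pos: [0.4372, -0.2733, 0.0926]
tool_rot: [3.102, 1.539, 1.802]
contact_force: [0.1, -0.6, -0.4]
opening: 0.0915
```

```bash
python3 plan.py 0.434 -0.275 0.026 15.6 1 20
```

```text
tcp [ 0.4372 -0.2733  0.0926] jaw 15.5 q [-0.72  0.49  1.71  0.02  0.97 -1.  ] axis [-0.007  0.031 -0.999] F [ 0.1 -0.6 -0.4] open 0.0915 t 20.95
[{"hand": 1.0, "slide": [17, -0.9, 0.7], "spin": -0.0}, {"hand": 1.0, "slide": [17, -0.9, 0.7], "spin": -0.0}, {"hand": 1.0, "slide": [17, -0.9, 0.7], "spin": -0.0}, {"hand": 1.0, "slide": [17, -0.9, 0.7], "spin": -0.0}]
```

>>> send_rows(
  motion=[
    {"hand": 1,"slide": [18,-1,1],"spin": 0},
    {"hand": 1,"slide": [18,-1,1],"spin": 0},
    {"hand": 1,"slide": [16,-1,1],"spin": 0},
    {"hand": 1,"slide": [10,-1,1],"spin": 0},
    {"hand": 1,"slide": [4,0,0],"spin": 0},
    {"hand": 1,"slide": [0,0,0],"spin": 0},
  ],
)

```text
time: 21.55
tool_pos: [0.4372, -0.2757, 0.0301]
tool_rot: [2.919, 1.544, 1.631]
contact_force: [-0.2, -0.4, -0.1]
opening: 0.0917
```

```bash
python3 plan.py 0.434 -0.275 0.028 15.6 1 20
```

```text
tcp [ 0.4372 -0.2757  0.0301] jaw 16.2 q [-0.72  0.58  1.76  0.03  0.82 -1.02] axis [-0.002  0.027 -1.   ] F [-0.2 -0.4 -0.1] open 0.0917 t 21.55
[{"hand": 1.0, "slide": [2, -3, -1.5], "spin": 0.01}]
```

>>> send_rows(
  motion=[
    {"hand": 1,"slide": [2,-3,-1],"spin": 0.01},
    {"hand": -1,"slide": [0,0,0],"spin": 0},
    {"hand": -1,"slide": [0,0,0],"spin": 0},
    {"hand": -1,"slide": [0,0,0],"spin": 0},
    {"hand": -1,"slide": [0,0,0],"spin": 0},
    {"hand": -1,"slide": [0,0,0],"spin": 0},
    {"hand": -1,"slide": [0,0,0],"spin": 0},
  ],
  grip_force=20,
)

```text
time: 22.25
tool_pos: [0.4352, -0.2764, 0.0308]
tool_rot: [2.788, 1.547, 1.489]
contact_force: [0.1, 0.0, 0.2]
opening: 0.0522
```

>>> send_rows(
  motion=[
    {"hand": -1,"slide": [-20,0,0],"spin": 0},
    {"hand": -1,"slide": [-40,0,0],"spin": 0},
    {"hand": -1,"slide": [-40,0,0],"spin": 0},
    {"hand": -1,"slide": [-40,0,0],"spin": 0},
    {"hand": -1,"slide": [-20,0,0],"spin": 0},
  ],
)

```text
time: 22.75
tool_pos: [0.4326, -0.2784, 0.1917]
tool_rot: [3.093, 1.538, 1.794]
contact_force: [-0.0, -0.3, -0.9]
opening: 0.0522
```

```bash
python3 plan.py 0.654 0.062 0.195 - -1 40
```

```text
tcp [ 0.4326 -0.2784  0.1917] jaw 15.6 q [-0.73  0.37  1.59  0.02  1.21 -1.01] axis [-0.007  0.032 -0.999] F [-0.  -0.3 -0.9] open 0.0522 t 22.75
[{"hand": -1.0, "slide": [0.5, 28, -24], "spin": 0.0}, {"hand": -1.0, "slide": [0.5, 28, -24], "spin": 0.0}, {"hand": -1.0, "slide": [0.5, 28, -24], "spin": 0.0}, {"hand": -1.0, "slide": [0.5, 28, -24], "spin": 0.0}, {"hand": -1.0, "slide": [0.5, 28, -24], "spin": 0.0}, {"hand": -1.0, "slide": [0.5, 28, -24], "spin": 0.0}, {"hand": -1.0, "slide": [0.5, 28, -24], "spin": 0.0}, {"hand": -1.0, "slide": [0.5, 28, -24], "spin": 0.0}]
[{"hand": -1.0, "slide": [0.5, 28, -24], "spin": 0.0}, {"hand": -1.0, "slide": [0.5, 28, -24], "spin": 0.0}, {"hand": -1.0, "slide": [0.5, 28, -24], "spin": 0.0}]
```

>>> send_rows(
  motion=[
    {"hand": -1,"slide": [0,20,-17],"spin": 0},
    {"hand": -1,"slide": [0,28,-24],"spin": 0},
    {"hand": -1,"slide": [0,28,-24],"spin": 0},
    {"hand": -1,"slide": [0,28,-24],"spin": 0},
    {"hand": -1,"slide": [0,28,-24],"spin": 0},
    {"hand": -1,"slide": [0,28,-24],"spin": 0},
    {"hand": -1,"slide": [0,28,-24],"spin": 0},
    {"hand": -1,"slide": [0,28,-24],"spin": 0},
  ],
)

```text
time: 23.55
tool_pos: [0.5956, -0.0393, 0.2011]
tool_rot: [3.018, 1.544, 1.711]
contact_force: [0.7, -0.5, -1.4]
opening: 0.0516
```

>>> send_rows(
  motion=[
    {"hand": -1,"slide": [0,28,-24],"spin": 0},
    {"hand": -1,"slide": [0,28,-24],"spin": 0},
    {"hand": -1,"slide": [0,0,0],"spin": -0.14},
    {"hand": -1,"slide": [0,0,0],"spin": -0.14},
    {"hand": -1,"slide": [0,0,0],"spin": -0.14},
    {"hand": -1,"slide": [0,0,0],"spin": -0.14},
    {"hand": -1,"slide": [0,0,0],"spin": -0.14},
    {"hand": -1,"slide": [0,0,0],"spin": -0.14},
  ],
)

```text
time: 24.35
tool_pos: [0.6385, 0.0317, 0.1972]
tool_rot: [2.41, 1.54, 1.981]
contact_force: [-0.7, -0.4, -0.8]
opening: 0.0519
```

```bash
python3 plan.py 0.654 0.062 0.16 88.1 -1 40
```

```text
tcp [0.6385 0.0317 0.1972] jaw 65.4 q [-0.08  0.58  1.21  0.03  1.36 -1.23] axis [-0.012  0.028 -1.   ] F [-0.7 -0.4 -0.8] open 0.0519 t 24.35
[{"hand": -1.0, "slide": [13, 11, 0.8], "spin": -0.132}, {"hand": -1.0, "slide": [13, 11, 2], "spin": -0.132}, {"hand": -1.0, "slide": [13, 10, 4], "spin": -0.132}]
```

>>> send_rows(
  motion=[
    {"hand": -1,"slide": [10,11,1],"spin": -0.13},
    {"hand": -1,"slide": [10,11,3],"spin": -0.13},
    {"hand": -1,"slide": [15,11,5],"spin": -0.13},
    {"hand": -1,"slide": [15,2,3],"spin": -0.02},
    {"hand": -1,"slide": [0,0,0],"spin": 0},
  ],
)

```text
time: 24.85
tool_pos: [0.6586, 0.0649, 0.1439]
tool_rot: [2.098, 1.538, 2.096]
contact_force: [-0.6, 0.7, -2.3]
opening: 0.0519
```

```bash
python3 plan.py 0.654 0.062 0.06 88.1 -1 20
```

```text
tcp [0.6586 0.0649 0.1439] jaw 89.9 q [-0.03  0.67  1.21  0.03  1.28 -1.61] axis [-0.016  0.028 -0.999] F [-0.6  0.7 -2.3] open 0.0519 t 24.85
[{"hand": -1.0, "slide": [17, -1.0, -0.6], "spin": 0.006}, {"hand": -1.0, "slide": [17, -1.1, -0.6], "spin": 0.006}, {"hand": -1.0, "slide": [17, -1.1, -0.6], "spin": 0.006}, {"hand": -1.0, "slide": [17, -1.1, -0.6], "spin": 0.006}, {"hand": -1.0, "slide": [17, -1.1, -0.6], "spin": 0.006}]
```

>>> send_rows(
  motion=[
    {"hand": -1,"slide": [18,-1,0],"spin": 0.01},
    {"hand": -1,"slide": [18,-1,0],"spin": 0.01},
    {"hand": -1,"slide": [18,-1,0],"spin": 0.01},
    {"hand": -1,"slide": [16,-1,0],"spin": 0},
    {"hand": -1,"slide": [8,0,0],"spin": 0},
    {"hand": -1,"slide": [0,0,0],"spin": 0},
  ],
)

```text
time: 25.45
tool_pos: [0.6571, 0.0601, 0.0651]
tool_rot: [2.139, 1.54, 2.087]
contact_force: [-0.4, -0.5, -1.6]
opening: 0.0518
```

```bash
python3 plan.py 0.654 0.062 0.054 88.1 -1 20
```

```text
tcp [0.6571 0.0601 0.0651] jaw 87.0 q [-0.04  0.74  1.3   0.03  1.12 -1.57] axis [-0.015  0.027 -1.   ] F [-0.4 -0.5 -1.6] open 0.0518 t 25.45
[{"hand": -1.0, "slide": [11, 1.5, -3], "spin": -0.019}]
```

>>> send_rows(
  motion=[
    {"hand": -1,"slide": [7,1,-2],"spin": -0.02},
    {"hand": -1,"slide": [5,0,0],"spin": 0},
    {"hand": -1,"slide": [1,0,0],"spin": 0},
    {"hand": 0.4,"slide": [0,0,0],"spin": 0},
    {"hand": 0.4,"slide": [0,0,0],"spin": 0},
    {"hand": 0.4,"slide": [0,0,0],"spin": 0},
    {"hand": 0.4,"slide": [0,0,0],"spin": 0},
  ],
)

```text
time: 26.15
tool_pos: [0.6572, 0.0613, 0.0555]
tool_rot: [1.907, 1.543, 1.875]
contact_force: [0.1, 0.3, 0.4]
opening: 0.0638
```

>>> send_rows(
  motion=[
    {"hand": 0.4,"slide": [-20,0,0],"spin": 0},
    {"hand": 0.4,"slide": [-40,0,0],"spin": 0},
    {"hand": 0.4,"slide": [-40,0,0],"spin": 0},
    {"hand": 1,"slide": [-35,0,0],"spin": 0},
  ],
)

```text
time: 26.55
tool_pos: [0.6553, 0.0579, 0.1885]
tool_rot: [2.268, 1.536, 2.236]
contact_force: [-0.3, -0.5, 0.8]
opening: 0.0684
```

```bash
python3 plan.py 0.577 -0.375 0.2 - 1 45; python3 - <<'E'
from h import *
from near import near
p=shot('wrist'); save(p,'w9')
near(p,.656,.062,.06,.09)
E
```

```text
tcp [0.6553 0.0579 0.1885] jaw 88.1 q [-0.04  0.63  1.15  0.03  1.38 -1.58] axis [-0.021  0.027 -0.999] F [-0.3 -0.5  0.8] open 0.0684 t 26.55
[{"hand": 1.0, "slide": [-2, -43, -6], "spin": 0.0}, {"hand": 1.0, "slide": [-2, -43, -6], "spin": 0.0}, {"hand": 1.0, "slide": [-2, -43, -6], "spin": 0.0}, {"hand": 1.0, "slide": [-2, -43, -6], "spin": 0.0}, {"hand": 1.0, "slide": [-2, -43, -6], "spin": 0.0}, {"hand": 1.0, "slide": [-2, -43, -6], "spin": 0.0}, {"hand": 1.0, "slide": [-2, -43, -6], "spin": 0.0}, {"hand": 1.0, "slide": [-2, -43, -6], "spin": 0.0}]
[{"hand": 1.0, "slide": [-2, -43, -6], "spin": 0.0}, {"hand": 1.0, "slide": [-2, -43, -6], "spin": 0.0}]
carton 654 62 top z 0.0743 52 81 short axis 87.8 5919
```

View pics/w9.png

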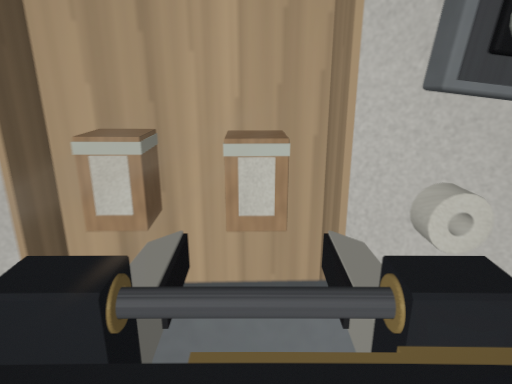

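>>> send_rows(
  motion=[
    {"hand": 1,"slide": [-3,-43,-6],"spin": 0},
    {"hand": 1,"slide": [-3,-43,-6],"spin": 0},
    {"hand": 1,"slide": [-3,-43,-6],"spin": 0},
    {"hand": 1,"slide": [-3,-43,-6],"spin": 0},
    {"hand": 1,"slide": [-3,-43,-6],"spin": 0},
    {"hand": 1,"slide": [-3,-43,-6],"spin": 0},
    {"hand": 1,"slide": [-3,-43,-6],"spin": 0},
    {"hand": 1,"slide": [-2,-30,-5],"spin": 0},
  ],
)

```text
time: 27.4
tool_pos: [0.6024, -0.2789, 0.2159]
tool_rot: [1.52, 1.546, 1.497]
contact_force: [0.1, 0.1, 0.3]
opening: 0.0919
```

>>> send_rows(
  motion=[
    {"hand": 1,"slide": [0,0,0],"spin": 0.14},
    {"hand": 1,"slide": [0,0,0],"spin": 0.14},
    {"hand": 1,"slide": [0,0,0],"spin": 0.14},
    {"hand": 1,"slide": [0,0,0],"spin": 0.14},
    {"hand": 1,"slide": [0,0,0],"spin": 0.14},
    {"hand": 1,"slide": [0,0,0],"spin": 0.14},
    {"hand": 1,"slide": [0,0,0],"spin": 0.14},
    {"hand": 1,"slide": [0,0,0],"spin": 0.14},
  ],
)

```text
time: 28.2
tool_pos: [0.6, -0.2869, 0.2152]
tool_rot: [2.624, 1.548, 1.429]
contact_force: [-0.4, -0.4, 0.0]
opening: 0.0918
```

```bash
python3 plan.py 0.583 -0.393 0.19 -10 1 40; python3 near.py 0.583 -0.393; python3 near.py 0.455 -0.4 top
```

```text
tcp [ 0.6    -0.2869  0.2152] jaw 21.5 q [-0.57  0.62  1.1   0.02  1.43 -0.95] axis [ 0.003  0.023 -1.   ] F [-0.4 -0.4  0. ] open 0.0918 t 28.2
[{"hand": 1.0, "slide": [6, -14, 23], "spin": 0.137}, {"hand": 1.0, "slide": [6, -10, 25], "spin": 0.137}, {"hand": 1.0, "slide": [6, -7, 26], "spin": 0.137}, {"hand": 1.0, "slide": [6, -3, 27], "spin": 0.137}]
carton 567 -353 top z 0.0524 66 52 short axis -9.3 2821
carton 454 -401 top z 0.0527 52 80 short axis 6.9 455
```

>>> send_rows(
  motion=[
    {"hand": 1,"slide": [4,-14,23],"spin": 0.137},
    {"hand": 1,"slide": [4,-10,25],"spin": 0.137},
    {"hand": 1,"slide": [4,-7,26],"spin": 0.137},
    {"hand": 1,"slide": [4,-3,26],"spin": 0.137},
    {"hand": 1,"slide": [0,0,0],"spin": 0},
  ],
)

```text
time: 28.8
tool_pos: [0.5844, -0.3946, 0.1967]
tool_rot: [3.097, 1.548, 1.363]
contact_force: [-0.4, 0.6, -0.4]
opening: 0.0922
```

```bash
python3 near.py 0.583 -0.393;python3 near.py 0.583 -0.393 scene;  python3 plan.py 0.583 -0.393 0.10 -10 1 40; python3 - <<'E'
from h import *
p=shot('wrist'); save(p,'w10')
E
```

```text
carton 566 -353 top z 0.0525 65 51 short axis -9.3 3961
carton 569 -355 top z 0.0505 64 53 short axis -10.2 221
tcp [ 0.5856 -0.3916  0.1977] jaw -9.1 q [-0.71  0.71  0.97  0.02  1.47 -0.55] axis [ 0.006  0.023 -1.   ] F [-0.3 -0.7  0.2] open 0.0914 t 28.9
[{"hand": 1.0, "slide": [33, -0.8, 1.4], "spin": 0.005}, {"hand": 1.0, "slide": [33, -0.8, 1.4], "spin": 0.005}, {"hand": 1.0, "slide": [33, -0.8, 1.4], "spin": 0.005}]
```

View pics/w10.png

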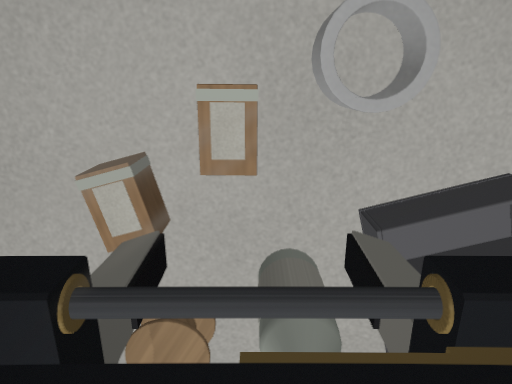

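The picture shows carton B at (228,130), nearer than before, so it has been knocked about 5 cm. I re-measure.

```bash
python3 near.py 0.565 -0.347;python3 near.py 0.565 -0.347 top;  python3 plan.py 0.565 -0.347 0.10 -10 1 40
```

```text
carton 568 -346 top z 0.0526 79 52 short axis -9.1 5344
carton 573 -317 top z 0.0528 21 50 short axis 81.4 81
tcp [ 0.5863 -0.3903  0.1985] jaw -9.1 q [-0.71  0.71  0.97  0.02  1.47 -0.55] axis [ 0.006  0.022 -1.   ] F [ 0.4  0.7 -0.8] open 0.0916 t 29.05
[{"hand": 1.0, "slide": [33, -9, -12], "spin": 0.006}, {"hand": 1.0, "slide": [33, -9, -12], "spin": 0.006}, {"hand": 1.0, "slide": [33, -10, -12], "spin": 0.006}]
```

>>> send_rows(
  motion=[
    {"hand": 1,"slide": [15,-8,-16],"spin": 0},
    {"hand": 1,"slide": [30,-8,-14],"spin": 0},
    {"hand": 1,"slide": [30,-5,-8],"spin": 0},
    {"hand": 1,"slide": [20,0,0],"spin": 0},
    {"hand": 1,"slide": [0,0,0],"spin": 0},
  ],
)

```text
time: 29.55
tool_pos: [0.5748, -0.341, 0.1057]
tool_rot: [2.701, 1.549, 0.988]
contact_force: [-1.1, -0.3, -0.9]
opening: 0.0918
```

```bash
python3 plan.py 0.568 -0.346 0.028 -9.1 1 20
```

```text
tcp [ 0.5748 -0.341   0.1057] jaw -8.1 q [-0.66  0.71  1.25  0.02  1.19 -0.53] axis [ 0.012  0.018 -1.   ] F [-1.1 -0.3 -0.9] open 0.0918 t 29.55
[{"hand": 1.0, "slide": [19, -1.7, 1.9], "spin": 0.004}, {"hand": 1.0, "slide": [19, -1.7, 1.9], "spin": 0.004}, {"hand": 1.0, "slide": [19, -1.7, 1.9], "spin": 0.004}, {"hand": 1.0, "slide": [19, -1.7, 1.9], "spin": 0.004}]
```

>>> send_rows(
  motion=[
    {"hand": 1,"slide": [20,-2,2],"spin": 0.005},
    {"hand": 1,"slide": [20,-2,2],"spin": 0.005},
    {"hand": 1,"slide": [20,-2,2],"spin": 0.005},
    {"hand": 1,"slide": [10,-2,2],"spin": 0},
    {"hand": 1,"slide": [5,0,0],"spin": 0},
    {"hand": 1,"slide": [0,0,0],"spin": 0},
  ],
)

```text
time: 30.15
tool_pos: [0.5723, -0.346, 0.0373]
tool_rot: [2.173, 1.546, 0.456]
contact_force: [-0.9, 0.6, 0.6]
opening: 0.0918
```

```bash
python3 plan.py 0.568 -0.346 0.029 -9.1 1 20
```

```text
tcp [ 0.5723 -0.346   0.0373] jaw -8.4 q [-0.67  0.77  1.32  0.03  1.04 -0.54] axis [ 0.022  0.011 -1.   ] F [-0.9  0.6  0.6] open 0.0918 t 30.15
[{"hand": 1.0, "slide": [8, -4, 0.8], "spin": 0.013}]
```

>>> send_rows(
  motion=[
    {"hand": 1,"slide": [6,-4,1],"spin": 0.01},
    {"hand": 1,"slide": [3,0,0],"spin": 0},
    {"hand": -1,"slide": [0,0,0],"spin": 0},
    {"hand": -1,"slide": [0,0,0],"spin": 0},
    {"hand": -1,"slide": [0,0,0],"spin": 0},
    {"hand": -1,"slide": [0,0,0],"spin": 0},
    {"hand": -1,"slide": [0,0,0],"spin": 0},
    {"hand": -1,"slide": [0,0,0],"spin": 0},
  ],
  grip_force=20,
)

```text
time: 30.95
tool_pos: [0.5699, -0.3474, 0.0313]
tool_rot: [1.995, 1.543, 0.269]
contact_force: [-0.0, 0.4, -1.2]
opening: 0.0518
```

>>> send_rows(
  motion=[
    {"hand": -1,"slide": [-20,0,0],"spin": 0},
    {"hand": -1,"slide": [-40,0,0],"spin": 0},
    {"hand": -1,"slide": [-40,0,0],"spin": 0},
    {"hand": -1,"slide": [-40,0,0],"spin": 0},
    {"hand": -1,"slide": [-25,0,0],"spin": 0},
  ],
)

```text
time: 31.45
tool_pos: [0.5626, -0.3464, 0.1938]
tool_rot: [2.626, 1.548, 0.899]
contact_force: [-0.2, -0.6, -2.3]
opening: 0.0522
```

```bash
python3 plan.py 0.545 -0.055 0.195 - -1 38
```

```text
tcp [ 0.5626 -0.3464  0.1938] jaw -8.9 q [-0.68  0.62  1.16  0.02  1.36 -0.53] axis [ 0.014  0.018 -1.   ] F [-0.2 -0.6 -2.3] open 0.0522 t 31.45
[{"hand": -1.0, "slide": [0.5, -8, -36], "spin": 0.0}, {"hand": -1.0, "slide": [0.5, -8, -36], "spin": 0.0}, {"hand": -1.0, "slide": [0.5, -8, -36], "spin": 0.0}, {"hand": -1.0, "slide": [0.5, -8, -36], "spin": 0.0}, {"hand": -1.0, "slide": [0.5, -8, -36], "spin": 0.0}, {"hand": -1.0, "slide": [0.5, -8, -36], "spin": 0.0}, {"hand": -1.0, "slide": [0.5, -8, -36], "spin": 0.0}, {"hand": -1.0, "slide": [0.5, -8, -36], "spin": 0.0}]
```

>>> send_rows(
  motion=[
    {"hand": -1,"slide": [0,-6,-28],"spin": 0},
    {"hand": -1,"slide": [0,-8,-36],"spin": 0},
    {"hand": -1,"slide": [0,-8,-36],"spin": 0},
    {"hand": -1,"slide": [0,-8,-36],"spin": 0},
    {"hand": -1,"slide": [0,-8,-36],"spin": 0},
    {"hand": -1,"slide": [0,-8,-36],"spin": 0},
    {"hand": -1,"slide": [0,-8,-36],"spin": 0},
    {"hand": -1,"slide": [0,-3,-20],"spin": 0},
  ],
)

```text
time: 32.25
tool_pos: [0.5465, -0.0716, 0.2002]
tool_rot: [2.306, 1.548, 0.573]
contact_force: [0.4, -1.2, -1.3]
opening: 0.0521
```

>>> send_rows(
  motion=[
    {"hand": -1,"slide": [0,0,0],"spin": -0.14},
    {"hand": -1,"slide": [0,0,0],"spin": -0.14},
    {"hand": -1,"slide": [0,0,0],"spin": -0.14},
    {"hand": -1,"slide": [0,0,0],"spin": -0.14},
    {"hand": -1,"slide": [0,0,0],"spin": -0.14},
    {"hand": -1,"slide": [0,0,0],"spin": -0.14},
    {"hand": -1,"slide": [0,0,0],"spin": -0.14},
    {"hand": -1,"slide": [0,0,0],"spin": -0.14},
  ],
)

```text
time: 33.05
tool_pos: [0.5441, -0.0657, 0.1984]
tool_rot: [1.38, 1.55, 0.816]
contact_force: [-0.9, -0.1, -2.0]
opening: 0.0519
```

```bash
python3 plan.py 0.545 -0.055 0.165 88.1 -1 38
```

```text
tcp [ 0.5441 -0.0657  0.1984] jaw 57.7 q [-0.27  0.4   1.52  0.02  1.21 -1.29] axis [ 0.014  0.015 -1.   ] F [-0.9 -0.1 -2. ] open 0.0519 t 33.05
[{"hand": -1.0, "slide": [8, 2, -1.3], "spin": -0.132}, {"hand": -1.0, "slide": [8, 2, -1.0], "spin": -0.132}, {"hand": -1.0, "slide": [8, 2, -0.7], "spin": -0.132}, {"hand": -1.0, "slide": [8, 3, -0.3], "spin": -0.132}]
```

>>> send_rows(
  motion=[
    {"hand": -1,"slide": [8,2,-1],"spin": -0.135},
    {"hand": -1,"slide": [8,2,-1],"spin": -0.135},
    {"hand": -1,"slide": [8,2,0],"spin": -0.135},
    {"hand": -1,"slide": [8,3,0],"spin": -0.135},
    {"hand": -1,"slide": [10,0,0],"spin": 0},
    {"hand": -1,"slide": [10,0,0],"spin": 0},
    {"hand": -1,"slide": [0,0,0],"spin": 0},
  ],
)

```text
time: 33.75
tool_pos: [0.5447, -0.0549, 0.1428]
tool_rot: [0.948, 1.551, 0.943]
contact_force: [0.6, -0.2, -2.6]
opening: 0.0519
```

```bash
python3 plan.py 0.545 -0.055 0.055 88.1 -1 20
```

```text
tcp [ 0.5447 -0.0549  0.1428] jaw 89.7 q [-0.25  0.46  1.59  0.02  1.08 -1.83] axis [ 0.012  0.016 -1.   ] F [ 0.6 -0.2 -2.6] open 0.0519 t 33.75
[{"hand": -1.0, "slide": [18, -0.3, -0.1], "spin": 0.006}, {"hand": -1.0, "slide": [18, -0.3, -0.1], "spin": 0.006}, {"hand": -1.0, "slide": [18, -0.3, -0.1], "spin": 0.006}, {"hand": -1.0, "slide": [18, -0.3, -0.1], "spin": 0.006}, {"hand": -1.0, "slide": [18, -0.3, -0.1], "spin": 0.006}]
```

>>> send_rows(
  motion=[
    {"hand": -1,"slide": [18,0,0],"spin": 0.01},
    {"hand": -1,"slide": [18,0,0],"spin": 0.01},
    {"hand": -1,"slide": [18,0,0],"spin": 0.01},
    {"hand": -1,"slide": [18,0,0],"spin": 0},
    {"hand": -1,"slide": [10,0,0],"spin": 0},
    {"hand": -1,"slide": [0,0,0],"spin": 0},
  ],
)

```text
time: 34.35
tool_pos: [0.5474, -0.0548, 0.0594]
tool_rot: [0.823, 1.549, 0.774]
contact_force: [0.0, 0.0, -1.4]
opening: 0.0519
```

```bash
python3 plan.py 0.545 -0.055 0.055 88.1 -1 20
```

```text
tcp [ 0.5474 -0.0548  0.0594] jaw 87.2 q [-0.25  0.57  1.67  0.02  0.89 -1.79] axis [ 0.015  0.015 -1.   ] F [ 0.   0.  -1.4] open 0.0519 t 34.35
[{"hand": -1.0, "slide": [4, -0.4, -2], "spin": -0.016}]
```

>>> send_rows(
  motion=[
    {"hand": -1,"slide": [4,0,-2],"spin": -0.016},
    {"hand": -1,"slide": [2,0,0],"spin": 0},
    {"hand": 0.4,"slide": [0,0,0],"spin": 0},
    {"hand": 0.4,"slide": [0,0,0],"spin": 0},
    {"hand": 0.4,"slide": [0,0,0],"spin": 0},
    {"hand": 0.4,"slide": [0,0,0],"spin": 0},
  ],
)

```text
time: 34.95
tool_pos: [0.5481, -0.0554, 0.0569]
tool_rot: [0.559, 1.545, 0.525]
contact_force: [0.0, 0.7, 0.5]
opening: 0.064
```

>>> send_rows(
  motion=[
    {"hand": 0.4,"slide": [-20,0,0],"spin": 0},
    {"hand": 0.4,"slide": [-40,0,0],"spin": 0},
    {"hand": 0.4,"slide": [-40,0,0],"spin": 0},
    {"hand": 1,"slide": [-40,0,0],"spin": 0},
  ],
)

```text
time: 35.35
tool_pos: [0.5418, -0.0565, 0.1961]
tool_rot: [1.025, 1.551, 0.991]
contact_force: [1.3, -0.7, -0.1]
opening: 0.0685
```

```bash
python3 near.py 0.455 -0.4 scene; python3 - <<'E'
from h import *
from near import near
p=shot('wrist'); save(p,'w11')
near(p,.545,-.055,.06,.09)
E
python3 plan.py 0.455 -0.37 0.2 - 1 45
```

```text
carton 457 -398 top z 0.051 59 84 short axis 8.0 272
carton 545 -55 top z 0.0743 53 80 short axis 88.0 5418
tcp [ 0.5452 -0.0573  0.2008] jaw 88.1 q [-0.26  0.39  1.52  0.02  1.21 -1.8 ] axis [ 0.023  0.013 -1.   ] F [ 0.8 -0.2 -0.2] open 0.0759 t 35.45
[{"hand": 1.0, "slide": [-0.7, -39, -10], "spin": 0.0}, {"hand": 1.0, "slide": [-0.7, -39, -10], "spin": 0.0}, {"hand": 1.0, "slide": [-0.7, -39, -10], "spin": 0.0}, {"hand": 1.0, "slide": [-0.7, -39, -10], "spin": 0.0}, {"hand": 1.0, "slide": [-0.7, -39, -10], "spin": 0.0}, {"hand": 1.0, "slide": [-0.7, -39, -10], "spin": 0.0}, {"hand": 1.0, "slide": [-0.7, -39, -10], "spin": 0.0}, {"hand": 1.0, "slide": [-0.7, -39, -10], "spin": 0.0}]
```

>>> send_rows(
  motion=[
    {"hand": 1,"slide": [-1,-39,-10],"spin": 0},
    {"hand": 1,"slide": [-1,-39,-10],"spin": 0},
    {"hand": 1,"slide": [-1,-39,-10],"spin": 0},
    {"hand": 1,"slide": [-1,-39,-10],"spin": 0},
    {"hand": 1,"slide": [-1,-39,-10],"spin": 0},
    {"hand": 1,"slide": [-1,-39,-10],"spin": 0},
    {"hand": 1,"slide": [-1,-39,-10],"spin": 0},
    {"hand": 1,"slide": [0,-30,-8],"spin": 0},
  ],
)

```text
time: 36.25
tool_pos: [0.4562, -0.3642, 0.2018]
tool_rot: [0.456, 1.54, 0.431]
contact_force: [0.5, 0.5, -0.1]
opening: 0.0919
```

>>> send_rows(
  motion=[
    {"hand": 1,"slide": [0,0,0],"spin": 0.14},
    {"hand": 1,"slide": [0,0,0],"spin": 0.14},
    {"hand": 1,"slide": [0,0,0],"spin": 0.14},
    {"hand": 1,"slide": [0,0,0],"spin": 0.14},
    {"hand": 1,"slide": [0,0,0],"spin": 0.14},
    {"hand": 1,"slide": [0,0,0],"spin": 0.14},
    {"hand": 1,"slide": [0,0,0],"spin": 0.14},
    {"hand": 1,"slide": [0,0,0],"spin": 0.14},
  ],
)

```text
time: 37.05
tool_pos: [0.4523, -0.3694, 0.1967]
tool_rot: [1.752, 1.543, 0.556]
contact_force: [0.9, 0.4, -0.0]
opening: 0.0921
```

```bash
python3 near.py 0.455 -0.4; python3 plan.py 0.454 -0.4 0.15 7 1 35
```

```text
carton 453 -401 top z 0.0523 53 80 short axis 6.2 4542
tcp [ 0.4523 -0.3694  0.1966] jaw 21.0 q [-0.83  0.47  1.41  0.03  1.26 -1.21] axis [ 0.024  0.015 -1.   ] F [-0.4 -0.7 -0.4] open 0.0921 t 37.1
[{"hand": 1.0, "slide": [23, -5, 15], "spin": 0.122}, {"hand": 1.0, "slide": [23, -4, 15], "spin": 0.122}]
```

>>> send_rows(
  motion=[
    {"hand": 1,"slide": [20,-5,14],"spin": 0.12},
    {"hand": 1,"slide": [25,-4,14],"spin": 0.12},
    {"hand": 1,"slide": [30,0,3],"spin": 0.015},
    {"hand": 1,"slide": [25,0,0],"spin": 0},
    {"hand": 1,"slide": [0,0,0],"spin": 0},
  ],
)

```text
time: 37.6
tool_pos: [0.4555, -0.4017, 0.0929]
tool_rot: [1.918, 1.542, 0.462]
contact_force: [-0.9, 0.5, 0.7]
opening: 0.092
```

```bash
python3 plan.py 0.453 -0.401 0.029 6.2 1 20
```

```text
tcp [ 0.4555 -0.4017  0.0929] jaw 6.6 q [-0.86  0.61  1.47  0.03  1.05 -0.99] axis [ 0.026  0.013 -1.   ] F [-0.9  0.5  0.7] open 0.092 t 37.6
[{"hand": 1.0, "slide": [16, -1.0, -0.1], "spin": 0.002}, {"hand": 1.0, "slide": [16, -1.0, -0.1], "spin": 0.002}, {"hand": 1.0, "slide": [16, -1.0, -0.1], "spin": 0.002}, {"hand": 1.0, "slide": [16, -1.0, -0.1], "spin": 0.002}]
```

>>> send_rows(
  motion=[
    {"hand": 1,"slide": [18,-1,0],"spin": 0},
    {"hand": 1,"slide": [18,-1,0],"spin": 0},
    {"hand": 1,"slide": [15,-1,0],"spin": 0},
    {"hand": 1,"slide": [10,-1,0],"spin": 0},
    {"hand": 1,"slide": [3,0,0],"spin": 0},
    {"hand": 1,"slide": [0,0,0],"spin": 0},
  ],
)

```text
time: 38.2
tool_pos: [0.4555, -0.4035, 0.0322]
tool_rot: [1.686, 1.539, 0.241]
contact_force: [0.5, 0.1, -0.6]
opening: 0.0922
```

```bash
python3 plan.py 0.453 -0.401 0.029 6.2 1 20
```

```text
tcp [ 0.4555 -0.4035  0.0322] jaw 7.2 q [-0.87  0.69  1.52  0.04  0.92 -1.01] axis [ 0.031  0.008 -1.   ] F [ 0.5  0.1 -0.6] open 0.0922 t 38.2
[{"hand": 1.0, "slide": [3, -2, -3], "spin": 0.018}]
```

>>> send_rows(
  motion=[
    {"hand": 1,"slide": [3,-2,-3],"spin": 0.015},
    {"hand": 1,"slide": [0,0,0],"spin": 0},
    {"hand": -1,"slide": [0,0,0],"spin": 0},
    {"hand": -1,"slide": [0,0,0],"spin": 0},
    {"hand": -1,"slide": [0,0,0],"spin": 0},
    {"hand": -1,"slide": [0,0,0],"spin": 0},
    {"hand": -1,"slide": [0,0,0],"spin": 0},
    {"hand": -1,"slide": [0,0,0],"spin": 0},
  ],
  grip_force=20,
)

```text
time: 39.0
tool_pos: [0.4543, -0.4019, 0.0323]
tool_rot: [1.564, 1.537, 0.104]
contact_force: [-0.1, 1.2, 0.5]
opening: 0.0516
```

>>> send_rows(
  motion=[
    {"hand": -1,"slide": [-20,0,0],"spin": 0},
    {"hand": -1,"slide": [-40,0,0],"spin": 0},
    {"hand": -1,"slide": [-40,0,0],"spin": 0},
    {"hand": -1,"slide": [-40,0,0],"spin": 0},
    {"hand": -1,"slide": [-25,0,0],"spin": 0},
  ],
)

```text
time: 39.5
tool_pos: [0.4462, -0.3997, 0.1956]
tool_rot: [2.049, 1.542, 0.589]
contact_force: [0.4, -0.7, -1.4]
opening: 0.0521
```

```bash
python3 plan.py 0.545 0.065 0.2 - -1 38
```

```text
tcp [ 0.4462 -0.3997  0.1956] jaw 6.3 q [-0.87  0.5   1.37  0.03  1.28 -0.99] axis [ 0.024  0.016 -1.   ] F [ 0.4 -0.7 -1.4] open 0.0521 t 39.5
[{"hand": -1.0, "slide": [0.4, 12, -35], "spin": 0.0}, {"hand": -1.0, "slide": [0.4, 12, -35], "spin": 0.0}, {"hand": -1.0, "slide": [0.4, 12, -35], "spin": 0.0}, {"hand": -1.0, "slide": [0.4, 12, -35], "spin": 0.0}, {"hand": -1.0, "slide": [0.4, 12, -35], "spin": 0.0}, {"hand": -1.0, "slide": [0.4, 12, -35], "spin": 0.0}, {"hand": -1.0, "slide": [0.4, 12, -35], "spin": 0.0}, {"hand": -1.0, "slide": [0.4, 12, -35], "spin": 0.0}]
[{"hand": -1.0, "slide": [0.4, 12, -35], "spin": 0.0}, {"hand": -1.0, "slide": [0.4, 12, -35], "spin": 0.0}, {"hand": -1.0, "slide": [0.4, 12, -35], "spin": 0.0}, {"hand": -1.0, "slide": [0.4, 12, -35], "spin": 0.0}, {"hand": -1.0, "slide": [0.4, 12, -35], "spin": 0.0}]
```

>>> send_rows(
  motion=[
    {"hand": -1,"slide": [0,8,-25],"spin": 0},
    {"hand": -1,"slide": [0,12,-35],"spin": 0},
    {"hand": -1,"slide": [0,12,-35],"spin": 0},
    {"hand": -1,"slide": [0,12,-35],"spin": 0},
    {"hand": -1,"slide": [0,12,-35],"spin": 0},
    {"hand": -1,"slide": [0,12,-35],"spin": 0},
    {"hand": -1,"slide": [0,12,-35],"spin": 0},
    {"hand": -1,"slide": [0,12,-35],"spin": 0},
  ],
)

```text
time: 40.3
tool_pos: [0.509, -0.1175, 0.2032]
tool_rot: [1.792, 1.542, 0.322]
contact_force: [0.7, -0.3, -2.6]
opening: 0.0522
```

>>> send_rows(
  motion=[
    {"hand": -1,"slide": [0,12,-35],"spin": 0},
    {"hand": -1,"slide": [0,12,-35],"spin": 0},
    {"hand": -1,"slide": [0,12,-35],"spin": 0},
    {"hand": -1,"slide": [0,10,-25],"spin": 0},
    {"hand": -1,"slide": [0,0,0],"spin": -0.14},
    {"hand": -1,"slide": [0,0,0],"spin": -0.14},
    {"hand": -1,"slide": [0,0,0],"spin": -0.14},
    {"hand": -1,"slide": [0,0,0],"spin": -0.14},
  ],
)

```text
time: 41.1
tool_pos: [0.5402, 0.0294, 0.2027]
tool_rot: [1.391, 1.547, 0.508]
contact_force: [-0.7, -0.9, -2.2]
opening: 0.0523
```

```bash
python3 plan.py 0.545 0.065 0.18 88.1 -1 38
```

```text
tcp [0.5402 0.0294 0.2027] jaw 39.4 q [-0.1   0.38  1.54  0.01  1.2  -0.79] axis [ 0.021  0.012 -1.   ] F [-0.7 -0.9 -2.2] open 0.0523 t 41.1
[{"hand": -1.0, "slide": [3, 4, -4], "spin": -0.121}, {"hand": -1.0, "slide": [3, 4, -3], "spin": -0.121}, {"hand": -1.0, "slide": [3, 4, -3], "spin": -0.121}, {"hand": -1.0, "slide": [3, 5, -2.0], "spin": -0.121}, {"hand": -1.0, "slide": [3, 5, -1.4], "spin": -0.121}, {"hand": -1.0, "slide": [3, 5, -0.8], "spin": -0.121}, {"hand": -1.0, "slide": [3, 5, -0.2], "spin": -0.121}]
```

>>> send_rows(
  motion=[
    {"hand": -1,"slide": [3,4,-4],"spin": -0.123},
    {"hand": -1,"slide": [3,4,-3],"spin": -0.123},
    {"hand": -1,"slide": [3,4,-3],"spin": -0.123},
    {"hand": -1,"slide": [3,5,-2],"spin": -0.123},
    {"hand": -1,"slide": [4,5,-1],"spin": -0.123},
    {"hand": -1,"slide": [4,5,-1],"spin": -0.123},
    {"hand": -1,"slide": [4,5,0],"spin": -0.123},
    {"hand": -1,"slide": [0,0,0],"spin": 0},
  ],
)

```text
time: 41.9
tool_pos: [0.5414, 0.0673, 0.1753]
tool_rot: [0.708, 1.552, 0.725]
contact_force: [-0.8, -0.1, -2.0]
opening: 0.052
```

```bash
python3 plan.py 0.545 0.065 0.055 88.1 -1 20
```

```text
tcp [0.5414 0.0673 0.1753] jaw 91.0 q [-0.02  0.42  1.56  0.01  1.15 -1.62] axis [ 0.014  0.012 -1.   ] F [-0.8 -0.1 -2. ] open 0.052 t 41.9
[{"hand": -1.0, "slide": [17, -0.5, 0.3], "spin": 0.007}, {"hand": -1.0, "slide": [17, -0.5, 0.3], "spin": 0.007}, {"hand": -1.0, "slide": [17, -0.5, 0.3], "spin": 0.007}, {"hand": -1.0, "slide": [17, -0.5, 0.3], "spin": 0.007}, {"hand": -1.0, "slide": [17, -0.5, 0.3], "spin": 0.007}, {"hand": -1.0, "slide": [17, -0.5, 0.3], "spin": 0.007}, {"hand": -1.0, "slide": [17, -0.5, 0.3], "spin": 0.007}]
```

>>> send_rows(
  motion=[
    {"hand": -1,"slide": [18,-1,0],"spin": 0.01},
    {"hand": -1,"slide": [18,-1,0],"spin": 0.01},
    {"hand": -1,"slide": [18,-1,0],"spin": 0.01},
    {"hand": -1,"slide": [18,0,0],"spin": 0.01},
    {"hand": -1,"slide": [18,0,0],"spin": 0.01},
    {"hand": -1,"slide": [12,0,0],"spin": 0},
    {"hand": -1,"slide": [6,0,0],"spin": 0},
    {"hand": -1,"slide": [0,0,0],"spin": 0},
  ],
)

```text
time: 42.7
tool_pos: [0.5436, 0.0641, 0.0645]
tool_rot: [0.714, 1.552, 0.655]
contact_force: [-0.8, -0.4, -1.4]
opening: 0.052
```

```bash
python3 plan.py 0.545 0.065 0.055 88.1 -1 20
```

```text
tcp [0.5436 0.0641 0.0645] jaw 86.6 q [-0.03  0.55  1.68  0.02  0.89 -1.55] axis [ 0.015  0.012 -1.   ] F [-0.8 -0.4 -1.4] open 0.052 t 42.7
[{"hand": -1.0, "slide": [9, 0.9, 1.2], "spin": -0.026}]
```

>>> send_rows(
  motion=[
    {"hand": -1,"slide": [7,1,1],"spin": -0.025},
    {"hand": -1,"slide": [3,0,0],"spin": 0},
    {"hand": -1,"slide": [1,0,0],"spin": 0},
    {"hand": 0.4,"slide": [0,0,0],"spin": 0},
    {"hand": 0.4,"slide": [0,0,0],"spin": 0},
    {"hand": 0.4,"slide": [0,0,0],"spin": 0},
    {"hand": 0.4,"slide": [0,0,0],"spin": 0},
  ],
)

```text
time: 43.4
tool_pos: [0.5476, 0.0652, 0.0562]
tool_rot: [0.506, 1.546, 0.473]
contact_force: [0.3, 0.2, -0.3]
opening: 0.0643
```

>>> send_rows(
  motion=[
    {"hand": 0.4,"slide": [-20,0,0],"spin": 0},
    {"hand": 0.4,"slide": [-40,0,0],"spin": 0},
    {"hand": 0.4,"slide": [-40,0,0],"spin": 0},
    {"hand": 0.4,"slide": [-30,0,0],"spin": 0},
  ],
)

```text
time: 43.8
tool_pos: [0.5417, 0.0637, 0.1857]
tool_rot: [0.852, 1.555, 0.818]
contact_force: [0.4, -1.0, -0.3]
opening: 0.0643
```

```bash
python3 - <<'E'
from h import *
from near import near
p=shot('wrist'); save(p,'w12')
near(p,.545,.065,.06,.09)
p=shot('scene');cv2.imwrite('pics/s12.png',cv2.resize(p['pixels'][120:290,170:370],None,fx=4,fy=4))
for xy in [(.545,-.055),(.657,-.056),(.654,.062)]: near(p,*xy,.06,.09)
E
python3 plan.py 0.4 0.01 0.2 88 -1 40
```

```text
carton 545 65 top z 0.0742 53 80 short axis 87.8 6008
carton 535 -54 top z 0.0729 88 108 short axis 88.7 564
carton 650 -52 top z 0.0724 54 84 short axis 88.4 422
carton 657 64 top z 0.0726 50 84 short axis 87.0 404
tcp [0.5439 0.0637 0.1882] jaw 88.1 q [-0.03  0.41  1.54  0.01  1.18 -1.57] axis [ 0.019  0.012 -1.   ] F [ 0.8 -0.6  0.2] open 0.0645 t 43.9
[{"hand": -1.0, "slide": [-4, -15, -35], "spin": 0.001}, {"hand": -1.0, "slide": [-4, -15, -35], "spin": 0.001}, {"hand": -1.0, "slide": [-4, -15, -35], "spin": 0.001}, {"hand": -1.0, "slide": [-4, -15, -35], "spin": 0.001}]
```

View pics/s12.png

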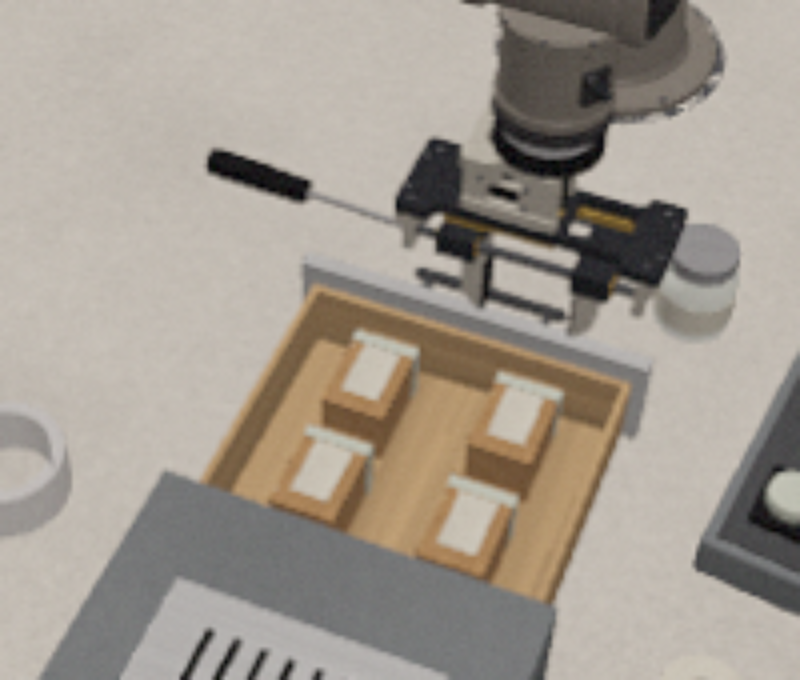

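>>> send_rows(
  motion=[
    {"hand": -1,"slide": [-4,-15,-35],"spin": 0},
    {"hand": -1,"slide": [-4,-15,-35],"spin": 0},
    {"hand": -1,"slide": [-3,-15,-35],"spin": 0},
    {"hand": -1,"slide": [0,-8,-35],"spin": 0},
    {"hand": -1,"slide": [0,0,-12],"spin": 0},
    {"hand": -1,"slide": [0,0,0],"spin": 0},
  ],
)

```text
time: 44.5
tool_pos: [0.3829, 0.0146, 0.192]
tool_rot: [0.69, 1.551, 0.657]
contact_force: [1.1, -0.4, 0.3]
opening: 0.0208
```

```bash
python3 plan.py 0.39 0.01 0.065 88 -1 30; python3 drw.py
```

```text
tcp [0.3829 0.0146 0.192 ] jaw 88.1 q [-0.17  0.11  1.94  0.02  1.08 -1.72] axis [ 0.015  0.012 -1.   ] F [ 1.1 -0.4  0.3] open 0.0208 t 44.5
[{"hand": -1.0, "slide": [25, -1.2, 1.1], "spin": 0.001}, {"hand": -1.0, "slide": [25, -1.2, 1.1], "spin": 0.001}, {"hand": -1.0, "slide": [25, -1.2, 1.1], "spin": 0.001}, {"hand": -1.0, "slide": [25, -1.2, 1.1], "spin": 0.001}, {"hand": -1.0, "slide": [25, -1.2, 1.1], "spin": 0.001}]
top panel 271 ((475.83502197265625, 5.371429443359375), (288.32806396484375, 15.852766036987305), 88.6221923828125)
scene panel 409 ((479.7839660644531, 9.017684936523438), (288.92779541015625, 20.052900314331055), 87.94088745117188)
handle 133 [0.43927011 0.00994112 0.07898844] [[0.432, -0.045, 0.074], [0.445, 0.066, 0.083]]
```

>>> send_rows(
  motion=[
    {"hand": -1,"slide": [28,-1,0],"spin": 0},
    {"hand": -1,"slide": [28,-1,0],"spin": 0},
    {"hand": -1,"slide": [28,-1,0],"spin": 0},
    {"hand": -1,"slide": [22,0,0],"spin": 0},
    {"hand": -1,"slide": [12,0,0],"spin": 0},
    {"hand": -1,"slide": [5,0,0],"spin": 0},
    {"hand": -1,"slide": [0,0,0],"spin": 0},
  ],
)

```text
time: 45.3
tool_pos: [0.3966, 0.013, 0.0638]
tool_rot: [0.469, 1.545, 0.44]
contact_force: [-0.1, -0.5, 0.6]
opening: 0.0008
```

```bash
python3 plan.py 0.657 0.00 0.06 88 -1 15
```

```text
tcp [0.3966 0.013  0.0638] jaw 88.3 q [-0.17  0.34  2.09  0.02  0.69 -1.73] axis [ 0.023  0.011 -1.   ] F [-0.1 -0.5  0.6] open 0.0008 t 45.3
[{"hand": -1.0, "slide": [0.5, -0.3, 14], "spin": 0.0}, {"hand": -1.0, "slide": [0.5, -0.3, 14], "spin": 0.0}, {"hand": -1.0, "slide": [0.5, -0.3, 14], "spin": 0.0}, {"hand": -1.0, "slide": [0.5, -0.3, 14], "spin": 0.0}, {"hand": -1.0, "slide": [0.5, -0.3, 14], "spin": 0.0}, {"hand": -1.0, "slide": [0.5, -0.3, 14], "spin": 0.0}, {"hand": -1.0, "slide": [0.5, -0.3, 14], "spin": 0.0}, {"hand": -1.0, "slide": [0.5, -0.3, 14], "spin": 0.0}]
[{"hand": -1.0, "slide": [0.5, -0.3, 14], "spin": 0.0}, {"hand": -1.0, "slide": [0.5, -0.3, 14], "spin": 0.0}, {"hand": -1.0, "slide": [0.5, -0.3, 14], "spin": 0.0}, {"hand": -1.0, "slide": [0.5, -0.3, 14], "spin": 0.0}, {"hand": -1.0, "slide": [0.5, -0.2, 14], "spin": 0.0}, {"hand": -1.0, "slide": [0.5, -0.2, 14], "spin": 0.0}, {"hand": -1.0, "slide": [0.5, -0.2, 14], "spin": 0.0}, {"hand": -1.0, "slide": [0.5, -0.2, 14], "spin": 0.0}]
[{"hand": -1.0, "slide": [0.5, -0.2, 14], "spin": 0.0}, {"hand": -1.0, "slide": [0.5, -0.2, 14], "spin": 0.0}]
```

>>> send_rows(
  motion=[
    {"hand": -1,"slide": [0,0,8],"spin": 0},
    {"hand": -1,"slide": [0,0,8],"spin": 0},
    {"hand": -1,"slide": [0,0,8],"spin": 0},
    {"hand": -1,"slide": [0,0,10],"spin": 0},
    {"hand": -1,"slide": [0,0,12],"spin": 0},
    {"hand": -1,"slide": [0,0,14],"spin": 0},
    {"hand": -1,"slide": [0,0,16],"spin": 0},
    {"hand": -1,"slide": [0,0,16],"spin": 0},
  ],
)

```text
time: 46.1
tool_pos: [0.4942, 0.0105, 0.0677]
tool_rot: [0.497, 1.547, 0.468]
contact_force: [-1.4, -0.3, -1.0]
opening: 0.0002
```

>>> send_rows(
  motion=[
    {"hand": -1,"slide": [0,0,16],"spin": 0},
    {"hand": -1,"slide": [0,0,16],"spin": 0},
    {"hand": -1,"slide": [0,0,16],"spin": 0},
    {"hand": -1,"slide": [0,0,16],"spin": 0},
    {"hand": -1,"slide": [0,0,16],"spin": 0},
  ],
)

```text
time: 46.6
tool_pos: [0.5789, 0.0082, 0.0694]
tool_rot: [0.554, 1.549, 0.526]
contact_force: [-0.8, -1.0, -0.6]
opening: 0.0003
```

```bash
python3 plan.py 0.657 0.00 0.06 88 -1 15; python3 drw.py
```

```text
tcp [0.5789 0.0082 0.0694] jaw 88.4 q [-0.13  0.59  1.59  0.02  0.94 -1.68] axis [ 0.019  0.011 -1.   ] F [-0.8 -1.  -0.6] open 0.0003 t 46.6
[{"hand": -1.0, "slide": [1.8, -1.0, 13], "spin": 0.001}, {"hand": -1.0, "slide": [1.8, -1.0, 13], "spin": 0.001}, {"hand": -1.0, "slide": [1.8, -1.0, 13], "spin": 0.001}, {"hand": -1.0, "slide": [1.8, -1.0, 13], "spin": 0.001}, {"hand": -1.0, "slide": [1.8, -1.0, 13], "spin": 0.001}, {"hand": -1.0, "slide": [1.8, -0.9, 13], "spin": 0.001}]
top panel 170 ((635.1649169921875, 2.70831298828125), (290.4339904785156, 16.40949249267578), 87.90433502197266)
handle 12 [0.59400035 0.05951011 0.08151596] [[0.591, 0.055, 0.079], [0.599, 0.064, 0.084]]
scene panel 488 ((647.1380004882812, 3.0202484130859375), (291.1120300292969, 20.678665161132812), 88.18309783935547)
handle 209 [0.60451885 0.00803789 0.07985171] [[0.592, -0.048, 0.074], [0.617, 0.062, 0.086]]
```

>>> send_rows(
  motion=[
    {"hand": -1,"slide": [2,0,14],"spin": 0},
    {"hand": -1,"slide": [2,0,14],"spin": 0},
    {"hand": -1,"slide": [2,0,12],"spin": 0},
    {"hand": -1,"slide": [1,0,10],"spin": 0},
    {"hand": -1,"slide": [1,0,8],"spin": 0},
    {"hand": -1,"slide": [0,0,6],"spin": 0},
  ],
)

```text
time: 47.3
tool_pos: [0.6443, 0.0067, 0.0639]
tool_rot: [0.519, 1.548, 0.491]
contact_force: [-0.8, -0.7, -1.0]
opening: 0.0007
```

```bash
python3 plan.py 0.657 0.00 0.06 88 -1 15
```

```text
tcp [0.6443 0.0067 0.0639] jaw 88.4 q [-0.11  0.7   1.39  0.02  1.04 -1.66] axis [ 0.02   0.011 -1.   ] F [-0.8 -0.7 -1. ] open 0.0007 t 47.3
[{"hand": -1.0, "slide": [4, -6, 13], "spin": 0.006}]
```

>>> send_rows(
  motion=[
    {"hand": -1,"slide": [0,0,6],"spin": 0},
    {"hand": -1,"slide": [0,0,5],"spin": 0},
    {"hand": -1,"slide": [0,0,4],"spin": 0},
    {"hand": -1,"slide": [0,0,4],"spin": 0},
    {"hand": -1,"slide": [0,0,4],"spin": 0},
  ],
)

```text
time: 47.8
tool_pos: [0.6569, 0.0063, 0.0641]
tool_rot: [2.209, 1.557, 2.181]
contact_force: [-17.6, -0.2, 10.5]
opening: 0.0003
```

```bash
python3 plan.py 0.657 0.00 0.06 88 -1 15
```

```text
tcp [0.6569 0.0063 0.0641] jaw 88.4 q [-0.11  0.74  1.31  0.01  1.1  -1.66] axis [-0.008  0.011 -1.   ] F [-17.6  -0.2  10.5] open 0.0003 t 47.8
[{"hand": -1.0, "slide": [4, -6, 0.3], "spin": 0.007}]
```

>>> send_rows(
  motion=[
    {"hand": -1,"slide": [0,0,0],"spin": 0},
    {"hand": -1,"slide": [0,0,-8],"spin": 0},
    {"hand": -1,"slide": [0,0,-20],"spin": 0},
    {"hand": -1,"slide": [0,0,-20],"spin": 0},
    {"hand": -1,"slide": [-30,0,-10],"spin": 0},
    {"hand": -1,"slide": [-40,0,0],"spin": 0},
    {"hand": -1,"slide": [-40,0,0],"spin": 0},
    {"hand": -1,"slide": [-20,0,0],"spin": 0},
  ],
)

```text
time: 48.6
tool_pos: [0.5946, 0.007, 0.1957]
tool_rot: [2.34, 1.554, 2.312]
contact_force: [0.7, -1.2, -0.6]
opening: 0.0001
```

```bash
python3 - <<'E'
from h import *
p=shot('wrist'); save(p,'w13'); P,ok=cloud(p)
p=shot('scene'); cv2.imwrite('pics/s13.png',cv2.resize(p['pixels'][170:320,150:350],None,fx=4,fy=4))
E
python3 plan.py 0.54 0.345 0.2 88 -1 45
```

```text
tcp [0.5953 0.0069 0.1958] jaw 88.4 q [-0.12  0.5   1.36  0.01  1.29 -1.67] axis [-0.009  0.012 -1.   ] F [ 0.6 -0.4 -0.4] open 0.0005 t 48.7
[{"hand": -1.0, "slide": [0.1, 42, -8], "spin": 0.001}, {"hand": -1.0, "slide": [0.1, 42, -8], "spin": 0.001}, {"hand": -1.0, "slide": [0.1, 42, -8], "spin": 0.001}, {"hand": -1.0, "slide": [0.1, 42, -8], "spin": 0.001}, {"hand": -1.0, "slide": [0.1, 42, -8], "spin": 0.001}, {"hand": -1.0, "slide": [0.1, 42, -8], "spin": 0.001}, {"hand": -1.0, "slide": [0.1, 42, -8], "spin": 0.001}, {"hand": -1.0, "slide": [0.1, 42, -8], "spin": 0.001}]
```

View pics/s13.png

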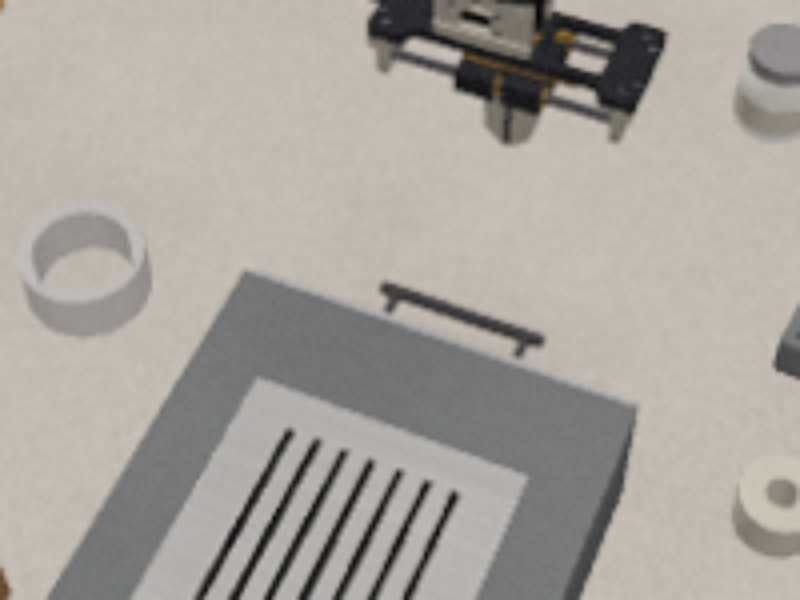

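>>> send_rows(
  motion=[
    {"hand": -1,"slide": [0,42,-10],"spin": 0},
    {"hand": -1,"slide": [0,42,-10],"spin": 0},
    {"hand": -1,"slide": [0,42,-10],"spin": 0},
    {"hand": -1,"slide": [0,42,-10],"spin": 0},
    {"hand": -1,"slide": [0,42,-10],"spin": 0},
    {"hand": -1,"slide": [0,42,-10],"spin": 0},
    {"hand": -1,"slide": [0,25,-8],"spin": 0},
    {"hand": -1,"slide": [0,0,0],"spin": 0},
  ],
)

```text
time: 49.5
tool_pos: [0.53, 0.2939, 0.1885]
tool_rot: [2.596, 1.551, 2.564]
contact_force: [0.3, 0.4, -0.3]
opening: 0.0002
```

```bash
cat > keys.py <<'E'
from h import *
p=shot('wrist'); save(p,'wk%d'%p['shot'] if 'shot' in p else 'wk'); print(p.get('shot'))
P,ok=cloud(p)
for th in ['square_top','bar_top','round_top','knob','console']:
    for d in vision.cut_out(p,th)[:2]:
        m=d['mask']&ok; q=P[m]
        if len(q)<10: continue
        zt=np.median(q[:,2]); t=q[abs(q[:,2]-zt)<0.006]
        (cx,cy),(a,b),ang=cv2.minAreaRect(t[:,:2].astype(np.float32)*1000)
        print(th,round(d['conf'],2),np.round(d['uv']),'mean',np.round(t.mean(0),4),'rect',round(cx,1),round(cy,1),round(a),round(b),round(ang,1))
E
python3 keys.py; ls -t pics|head -1; python3 plan.py 0.54 0.345 0.2 88 -1 45
```

```text
45
square_top 0.55 [315. 194.] mean [0.5409 0.347  0.0657] rect 542.0 347.9 28 29 81.7
square_top 0.29 [331.  96.] mean [0.4762 0.3574 0.0422] rect 488.5 356.0 230 229 81.5
bar_top 0.82 [386. 198.] mean [0.5502 0.4092 0.0655] rect 551.4 410.1 18 45 80.9
round_top 0.19 [316. 193.] mean [0.5409 0.3471 0.0657] rect 542.1 347.9 28 29 81.2
knob 0.92 [354.  28.] mean [0.4217 0.3591 0.1376] rect 419.6 365.2 34 24 83.3
console 0.58 [330.  95.] mean [0.4756 0.3573 0.0422] rect 487.8 355.7 230 229 81.1
wk45.png
tcp [0.5325 0.2893 0.19  ] jaw 87.8 q [ 0.36  0.52  1.34  0.02  1.29 -1.17] axis [-0.014  0.01  -1.   ] F [-0.3  0.3 -0.3] open 0.0004 t 49.8
[{"hand": -1.0, "slide": [-5, 28, 3], "spin": -0.002}, {"hand": -1.0, "slide": [-5, 28, 3], "spin": -0.002}]
```

View pics/wk45.png

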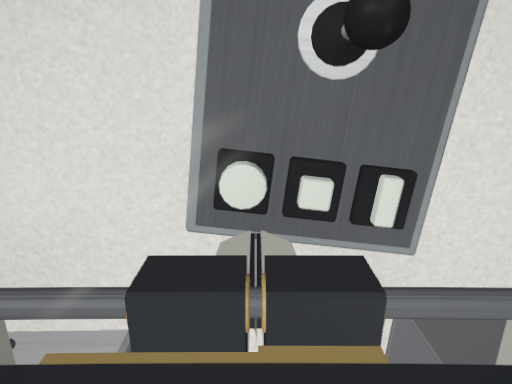

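```bash
python3 - <<'E'
from h import *
p=shot('wrist'); P,ok=cloud(p)
for k,c in {'square':(.5415,.3475),'bar':(.551,.4098),'round':(.532,.284)}.items():
    d=P[...,:2]-c; a=np.radians(-8.7); u=d@[np.cos(a),np.sin(a)]; v=d@[-np.sin(a),np.cos(a)]
    m=ok&(abs(u)<.024)&(abs(v)<.022)
    h,e=np.histogram(P[m][:,2],np.arange(.04,.075,.002)); print(k,dict(zip(e.round(3)[:-1],h)))
E
python3 plan.py 0.5415 0.3475 0.19 - -1 45
```

```text
square {np.float64(0.04): np.int64(0), np.float64(0.042): np.int64(0), np.float64(0.044): np.int64(0), np.float64(0.046): np.int64(0), np.float64(0.048): np.int64(0), np.float64(0.05): np.int64(1), np.float64(0.052): np.int64(482), np.float64(0.054): np.int64(948), np.float64(0.056): np.int64(41), np.float64(0.058): np.int64(27), np.float64(0.06): np.int64(31), np.float64(0.062): np.int64(53), np.float64(0.064): np.int64(416), np.float64(0.066): np.int64(509), np.float64(0.068): np.int64(3), np.float64(0.07): np.int64(0), np.float64(0.072): np.int64(0)}
bar {np.float64(0.04): np.int64(0), np.float64(0.042): np.int64(0), np.float64(0.044): np.int64(0), np.float64(0.046): np.int64(0), np.float64(0.048): np.int64(0), np.float64(0.05): np.int64(0), np.float64(0.052): np.int64(509), np.float64(0.054): np.int64(832), np.float64(0.056): np.int64(63), np.float64(0.058): np.int64(61), np.float64(0.06): np.int64(46), np.float64(0.062): np.int64(78), np.float64(0.064): np.int64(449), np.float64(0.066): np.int64(506), np.float64(0.068): np.int64(1), np.float64(0.07): np.int64(0), np.float64(0.072): np.int64(0)}
round {np.float64(0.04): np.int64(0), np.float64(0.042): np.int64(0), np.float64(0.044): np.int64(0), np.float64(0.046): np.int64(0), np.float64(0.048): np.int64(0), np.float64(0.05): np.int64(0), np.float64(0.052): np.int64(262), np.float64(0.054): np.int64(523), np.float64(0.056): np.int64(24), np.float64(0.058): np.int64(21), np.float64(0.06): np.int64(29), np.float64(0.062): np.int64(67), np.float64(0.064): np.int64(711), np.float64(0.066): np.int64(924), np.float64(0.068): np.int64(9), np.float64(0.07): np.int64(0), np.float64(0.072): np.int64(0)}
tcp [0.5325 0.2894 0.1901] jaw 87.8 q [ 0.36  0.52  1.34  0.02  1.29 -1.17] axis [-0.014  0.01  -1.   ] F [-0.7  0.  -0.1] open 0.0004 t 49.85
[{"hand": -1.0, "slide": [0.3, 29, 3], "spin": 0.0}, {"hand": -1.0, "slide": [0.3, 29, 3], "spin": 0.0}]
```

>>> send_rows(
  motion=[
    {"hand": -1,"slide": [10,29,3],"spin": 0},
    {"hand": -1,"slide": [20,28,3],"spin": 0},
    {"hand": -1,"slide": [25,0,0],"spin": 0},
    {"hand": -1,"slide": [25,0,0],"spin": 0},
    {"hand": -1,"slide": [10,0,0],"spin": 0},
    {"hand": -1,"slide": [0,0,0],"spin": 0},
  ],
)

```text
time: 50.45
tool_pos: [0.5447, 0.3437, 0.1001]
tool_rot: [2.227, 1.556, 2.179]
contact_force: [-0.6, 0.2, 0.6]
opening: 0.0004
```

```bash
python3 plan.py 0.5415 0.3475 0.06 88 -1 10
```

```text
tcp [0.5447 0.3437 0.1001] jaw 87.2 q [ 0.44  0.67  1.33  0.02  1.14 -1.09] axis [-0.008  0.012 -1.   ] F [-0.6  0.2  0.6] open 0.0004 t 50.45
[{"hand": -1.0, "slide": [8, 0.6, -0.6], "spin": -0.003}, {"hand": -1.0, "slide": [8, 0.6, -0.6], "spin": -0.003}, {"hand": -1.0, "slide": [8, 0.6, -0.6], "spin": -0.003}, {"hand": -1.0, "slide": [8, 0.6, -0.6], "spin": -0.003}, {"hand": -1.0, "slide": [8, 0.6, -0.6], "spin": -0.003}]
```

>>> send_rows(
  motion=[
    {"hand": -1,"slide": [12,2,-2],"spin": 0},
    {"hand": -1,"slide": [12,2,-1],"spin": 0},
    {"hand": -1,"slide": [8,0,0],"spin": 0},
    {"hand": -1,"slide": [6,0,0],"spin": 0},
  ],
)

```text
time: 50.85
tool_pos: [0.544, 0.3483, 0.0634]
tool_rot: [1.792, 1.556, 1.742]
contact_force: [-0.3, -1.8, 2.9]
opening: 0.0004
```

```bash
python3 plan.py 0.5415 0.3475 0.06 88 -1 10
```

```text
tcp [0.544  0.3483 0.0634] jaw 87.1 q [ 0.44  0.71  1.37  0.02  1.06 -1.08] axis [-0.003  0.015 -1.   ] F [-0.3 -1.8  2.9] open 0.0004 t 50.85
[{"hand": -1.0, "slide": [3, -0.9, -2], "spin": -0.016}]
```

>>> send_rows(
  motion=[
    {"hand": -1,"slide": [5,0,0],"spin": 0},
    {"hand": -1,"slide": [4,0,0],"spin": 0},
    {"hand": -1,"slide": [3,0,0],"spin": 0},
  ],
)

```text
time: 51.15
tool_pos: [0.5442, 0.3483, 0.06]
tool_rot: [1.579, 1.555, 1.53]
contact_force: [-7.9, -4.6, 16.9]
opening: 0.0004
```

>>> send_rows(
  motion=[
    {"hand": -1,"slide": [0,0,0],"spin": 0},
    {"hand": -1,"slide": [-10,0,0],"spin": 0},
    {"hand": -1,"slide": [-20,0,0],"spin": 0},
    {"hand": -1,"slide": [-10,0,0],"spin": 0},
    {"hand": -1,"slide": [0,0,0],"spin": 0},
  ],
)

```text
time: 51.65
tool_pos: [0.5448, 0.3482, 0.1049]
tool_rot: [1.382, 1.553, 1.333]
contact_force: [0.2, 0.9, -0.2]
opening: 0.0003
```

```bash
python3 plan.py 0.551 0.41 0.1 87 -1 35
```

```text
tcp [0.5448 0.3482 0.1049] jaw 87.2 q [ 0.44  0.66  1.33  0.01  1.13 -1.08] axis [ 0.004  0.017 -1.   ] F [ 0.2  0.9 -0.2] open 0.0003 t 51.65
[{"hand": -1.0, "slide": [3, 31, 1.6], "spin": 0.002}, {"hand": -1.0, "slide": [3, 31, 1.5], "spin": 0.002}]
```

>>> send_rows(
  motion=[
    {"hand": -1,"slide": [0,31,1],"spin": 0},
    {"hand": -1,"slide": [3,28,1],"spin": 0},
    {"hand": -1,"slide": [10,3,1],"spin": 0},
    {"hand": -1,"slide": [8,0,0],"spin": 0},
    {"hand": -1,"slide": [0,0,0],"spin": 0},
  ],
)

```text
time: 52.15
tool_pos: [0.5505, 0.4103, 0.0809]
tool_rot: [1.53, 1.556, 1.48]
contact_force: [0.1, -0.2, -1.1]
opening: -0.0
```

```bash
python3 plan.py 0.551 0.41 0.06 87 -1 8
```

```text
tcp [0.5505 0.4103 0.0809] jaw 87.1 q [ 0.52  0.76  1.22  0.01  1.16 -1.  ] axis [ 0.001  0.015 -1.   ] F [ 0.1 -0.2 -1.1] open -0.0 t 52.15
[{"hand": -1.0, "slide": [7, -0.2, 0.2], "spin": 0.001}, {"hand": -1.0, "slide": [7, -0.2, 0.2], "spin": 0.001}, {"hand": -1.0, "slide": [7, -0.2, 0.2], "spin": 0.001}]
```

>>> send_rows(
  motion=[
    {"hand": -1,"slide": [8,0,0],"spin": 0},
    {"hand": -1,"slide": [7,0,0],"spin": 0},
    {"hand": -1,"slide": [6,0,0],"spin": 0},
    {"hand": -1,"slide": [4,0,0],"spin": 0},
    {"hand": -1,"slide": [4,0,0],"spin": 0},
  ],
)

```text
time: 52.65
tool_pos: [0.551, 0.4091, 0.0599]
tool_rot: [1.398, 1.553, 1.345]
contact_force: [-10.9, -5.9, 25.4]
opening: 0.0005
```

>>> send_rows(
  motion=[
    {"hand": -1,"slide": [-10,0,0],"spin": 0},
    {"hand": -1,"slide": [-20,0,0],"spin": 0},
    {"hand": -1,"slide": [-12,0,0],"spin": 0},
    {"hand": -1,"slide": [0,-35,-3],"spin": 0},
    {"hand": -1,"slide": [0,-42,-4],"spin": 0},
    {"hand": -1,"slide": [0,-35,-4],"spin": 0},
    {"hand": -1,"slide": [0,-10,-1],"spin": 0},
    {"hand": -1,"slide": [0,0,0],"spin": 0},
  ],
)

```text
time: 53.45
tool_pos: [0.5327, 0.2826, 0.1026]
tool_rot: [1.193, 1.549, 1.139]
contact_force: [0.2, 0.3, 0.2]
opening: 0.0001
```

```bash
python3 plan.py 0.532 0.284 0.08 87 -1 15; python3 keys.py
```

```text
tcp [0.5327 0.2826 0.1026] jaw 87.0 q [ 0.35  0.59  1.48  0.02  1.06 -1.17] axis [ 0.009  0.02  -1.   ] F [0.2 0.3 0.2] open 0.0001 t 53.45
[{"hand": -1.0, "slide": [11, 0.5, -0.5], "spin": -0.0}, {"hand": -1.0, "slide": [11, 0.5, -0.5], "spin": -0.0}]
47
square_top 0.87 [356. 226.] mean [0.5404 0.3465 0.0657] rect 541.9 347.2 28 28 81.1
bar_top 0.83 [451. 232.] mean [0.5499 0.4089 0.0654] rect 551.7 410.2 19 46 81.4
round_top 0.81 [259. 214.] mean [0.527  0.2848 0.0658] rect 527.6 284.4 41 32 87.0
knob 0.72 [402.  15.] mean [0.4237 0.3643 0.0692] rect 423.7 366.1 34 15 85.0
console 0.77 [356. 104.] mean [0.4776 0.3453 0.0424] rect 504.2 352.9 230 189 82.2
```

Both other keys are back up (z 0.0655). Now the round key.

>>> send_rows(
  motion=[
    {"hand": -1,"slide": [14,0,0],"spin": 0},
    {"hand": -1,"slide": [12,0,0],"spin": 0},
    {"hand": -1,"slide": [8,0,0],"spin": 0},
    {"hand": -1,"slide": [6,0,0],"spin": 0},
    {"hand": -1,"slide": [4,0,0],"spin": 0},
    {"hand": -1,"slide": [4,0,0],"spin": 0},
  ],
)

```text
time: 54.35
tool_pos: [0.5335, 0.288, 0.0595]
tool_rot: [1.047, 1.546, 1.001]
contact_force: [-13.4, -7.7, 37.7]
opening: 0.0005
```

>>> send_rows(
  motion=[
    {"hand": -1,"slide": [-10,0,0],"spin": 0},
    {"hand": -1,"slide": [-25,0,0],"spin": 0},
    {"hand": 1,"slide": [-45,0,0],"spin": 0},
    {"hand": 1,"slide": [-45,0,0],"spin": 0},
    {"hand": 1,"slide": [-25,0,0],"spin": 0},
    {"hand": 1,"slide": [0,0,0],"spin": 0},
  ],
)

```text
time: 54.95
tool_pos: [0.5309, 0.2848, 0.2142]
tool_rot: [1.09, 1.547, 1.044]
contact_force: [0.2, -0.2, -0.0]
opening: 0.0276
```

```bash
python3 plan.py 0.45 0.361 0.215 81.3 1 35; python3 keys.py
```

```text
tcp [0.5309 0.2848 0.2142] jaw 87.4 q [ 0.36  0.48  1.34  0.02  1.3  -1.17] axis [ 0.012  0.02  -1.   ] F [ 0.2 -0.2 -0. ] open 0.0276 t 54.95
[{"hand": 1.0, "slide": [-0.0, 18, -21], "spin": 0.026}, {"hand": 1.0, "slide": [-0.0, 18, -22], "spin": 0.026}, {"hand": 1.0, "slide": [-0.0, 17, -22], "spin": 0.026}, {"hand": 1.0, "slide": [-0.0, 16, -22], "spin": 0.026}]
48
square_top 0.94 [321. 179.] mean [0.5406 0.3468 0.0658] rect 541.8 347.3 27 28 81.8
bar_top 0.64 [384. 185.] mean [0.5503 0.4092 0.0655] rect 551.7 410.2 18 46 81.8
round_top 0.57 [252. 174.] mean [0.531  0.2848 0.0659] rect 531.7 284.6 40 40 44.1
knob 0.69 [353.  26.] mean [0.4213 0.3582 0.1369] rect 419.4 365.1 33 25 83.6
console 0.96 [330.  91.] mean [0.4782 0.3561 0.0422] rect 490.1 355.5 230 224 81.5
```

>>> send_rows(
  motion=[
    {"hand": 1,"slide": [0,18,-20],"spin": 0.026},
    {"hand": 1,"slide": [0,18,-20],"spin": 0.026},
    {"hand": 1,"slide": [0,17,-20],"spin": 0.026},
    {"hand": 1,"slide": [0,14,-16],"spin": 0.026},
    {"hand": 1,"slide": [0,0,0],"spin": 0},
  ],
)

```text
time: 55.75
tool_pos: [0.4548, 0.3575, 0.2023]
tool_rot: [2.385, 1.557, 2.228]
contact_force: [0.7, 0.3, -0.1]
opening: 0.0898
```

```bash
cat > knob.py <<'E'
from h import *
from scipy.optimize import least_squares
import sys
for n in (sys.argv[1:] or ['wrist','top','scene']):
    p=shot(n); P,ok=cloud(p)
    if n=='wrist': save(p,'wknob%d'%p['shot']); print(p['shot'])
    m=ok&(P[...,2]>.115)&(P[...,2]<.152)&(np.hypot(P[...,0]-.415,P[...,1]-.35)<.06)
    if n!='wrist':
        d=vision.cut_out(p,'knob'); m=m&d[0]['mask'] if d else m
    t=P[m]
    if len(t)<15: print(n,len(t)); continue
    s=least_squares(lambda c:np.linalg.norm(t-c,axis=1)-.018,[.415,.365,.13],loss='soft_l1',f_scale=.002)
    print(n,len(t),'sphere',np.round(s.x,4),'res',np.abs(s.fun).mean())
E
python3 knob.py; python3 plan.py 0.414 0.3665 0.2 81.3 1 35
```

```text
49
wrist 2228 sphere [0.414  0.3675 0.1302] res 0.0003723893582445246
top 96 sphere [0.4146 0.3651 0.1301] res 0.0014543123230180558
scene 94 sphere [0.4152 0.3691 0.129 ] res 0.0015952251016079473
tcp [0.4576 0.3553 0.2031] jaw 80.8 q [ 0.52  0.46  1.41  0.01  1.27 -0.89] axis [-0.006  0.011 -1.   ] F [-0.  -0.1  0.4] open 0.0917 t 56.0
[{"hand": 1.0, "slide": [1.8, 2, -22], "spin": -0.004}, {"hand": 1.0, "slide": [1.8, 2, -22], "spin": -0.004}]
```

>>> send_rows(
  motion=[
    {"hand": 0.6,"slide": [0,2,-20],"spin": 0},
    {"hand": 0.6,"slide": [0,2,-18],"spin": 0},
    {"hand": 0.6,"slide": [0,1,-4],"spin": 0},
    {"hand": 0.6,"slide": [0,0,0],"spin": 0},
  ],
)

```text
time: 56.4
tool_pos: [0.4178, 0.3651, 0.2031]
tool_rot: [2.209, 1.559, 2.045]
contact_force: [-0.3, 0.3, -0.5]
opening: 0.0736
```

```bash
python3 plan.py 0.414 0.3675 0.110 81.3 0.6 25
```

```text
tcp [0.4178 0.3651 0.2031] jaw 80.6 q [ 0.57  0.41  1.48  0.01  1.25 -0.84] axis [-0.006  0.011 -1.   ] F [-0.3  0.3 -0.5] open 0.0736 t 56.4
[{"hand": 0.6, "slide": [23, 0.2, -0.9], "spin": -0.003}, {"hand": 0.6, "slide": [23, 0.2, -0.9], "spin": -0.003}, {"hand": 0.6, "slide": [23, 0.2, -0.9], "spin": -0.003}, {"hand": 0.6, "slide": [23, 0.2, -0.9], "spin": -0.003}]
```

>>> send_rows(
  motion=[
    {"hand": 0.6,"slide": [23,1,-1],"spin": -0.005},
    {"hand": 0.6,"slide": [23,1,-1],"spin": -0.005},
    {"hand": 0.6,"slide": [23,0,-1],"spin": -0.003},
    {"hand": 0.6,"slide": [18,0,-1],"spin": 0},
    {"hand": 0.6,"slide": [6,0,0],"spin": 0},
    {"hand": 0.6,"slide": [0,0,0],"spin": 0},
  ],
)

```text
time: 57.0
tool_pos: [0.4185, 0.369, 0.1091]
tool_rot: [1.613, 1.557, 1.462]
contact_force: [-0.3, 0.3, 0.2]
opening: 0.0735
```

```bash
python3 plan.py 0.414 0.3675 0.110 81.3 0.6 25
```

```text
tcp [0.4185 0.369  0.1091] jaw 81.4 q [ 0.58  0.51  1.6   0.01  1.02 -0.85] axis [ 0.001  0.014 -1.   ] F [-0.3  0.3  0.2] open 0.0735 t 57.0
[{"hand": 0.6, "slide": [-0.9, -2, -4], "spin": 0.001}]
```

>>> send_rows(
  motion=[
    {"hand": -0.05,"slide": [0,-1,-4],"spin": 0},
    {"hand": -0.05,"slide": [0,0,0],"spin": 0},
    {"hand": -0.05,"slide": [0,0,0],"spin": 0},
    {"hand": -0.05,"slide": [0,0,0],"spin": 0},
  ],
  grip_force=10,
)

```text
time: 57.4
tool_pos: [0.4161, 0.3693, 0.1122]
tool_rot: [1.371, 1.553, 1.22]
contact_force: [-0.9, -0.5, 1.0]
opening: 0.0464
```

>>> send_rows(
  motion=[
    {"hand": -0.05,"slide": [0,-8,0],"spin": 0},
    {"hand": -0.05,"slide": [0,-10,0],"spin": 0},
    {"hand": -0.05,"slide": [1,-9,0],"spin": 0},
    {"hand": -0.05,"slide": [1,-6,0],"spin": 0},
    {"hand": -0.05,"slide": [0,0,0],"spin": 0},
  ],
)

```text
time: 57.9
tool_pos: [0.4117, 0.3348, 0.1111]
tool_rot: [1.263, 1.549, 1.111]
contact_force: [0.0, 2.9, -1.1]
opening: 0.0436
```

```bash
python3 plan.py 0.408 0.3275 0.108 81.3 -0.05 25; python3 knob.py wrist scene
```

```text
tcp [0.4117 0.3348 0.1111] jaw 81.3 q [ 0.53  0.46  1.69  0.01  0.97 -0.9 ] axis [ 0.01  0.02 -1.  ] F [ 0.   2.9 -1.1] open 0.0436 t 57.9
[{"hand": -0.05, "slide": [3, -8, -3], "spin": 0.0}]
52
wrist 7253 sphere [0.4095 0.3388 0.1263] res 0.006531411325352829
scene 104 sphere [0.4128 0.341  0.1239] res 0.001383575878953313
```

>>> send_rows(
  motion=[
    {"hand": -0.05,"slide": [1,-5,0],"spin": 0},
    {"hand": -0.05,"slide": [1,-4,0],"spin": 0},
    {"hand": -0.05,"slide": [0,0,0],"spin": 0},
  ],
)

```text
time: 58.35
tool_pos: [0.411, 0.3272, 0.1091]
tool_rot: [1.231, 1.547, 1.081]
contact_force: [0.7, 2.3, 1.0]
opening: 0.0435
```

```bash
python3 plan.py 0.408 0.3275 0.108 81.3 -0.05 25; python3 knob.py scene; python3 - <<'E'
from h import *
p=shot('scene'); cv2.imwrite('pics/s20.png',cv2.resize(p['pixels'][150:300,320:480],None,fx=4,fy=4))
E
```

```text
tcp [0.411  0.3272 0.1091] jaw 81.4 q [ 0.52  0.46  1.7   0.02  0.96 -0.91] axis [ 0.011  0.021 -1.   ] F [0.7 2.3 1. ] open 0.0435 t 58.35
[{"hand": -0.05, "slide": [1.1, -0.2, -3], "spin": 0.002}]
scene 107 sphere [0.4121 0.3332 0.1213] res 0.0015629222066792497
```

View pics/s20.png

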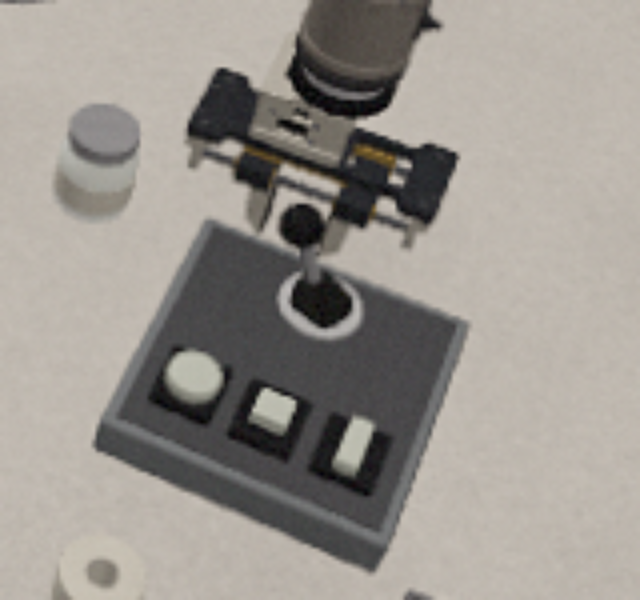

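>>> send_rows(
  motion=[
    {"hand": -0.05,"slide": [0,0,0],"spin": 0},
    {"hand": -0.05,"slide": [0,0,0],"spin": 0},
    {"hand": -0.05,"slide": [0,0,0],"spin": 0},
    {"hand": -0.05,"slide": [0,0,0],"spin": 0},
    {"hand": -0.05,"slide": [0,0,0],"spin": 0},
    {"hand": -0.05,"slide": [0,0,0],"spin": 0},
    {"hand": -0.05,"slide": [0,0,0],"spin": 0},
    {"hand": -0.05,"slide": [0,0,0],"spin": 0},
  ],
)

```text
time: 59.3
tool_pos: [0.4112, 0.3281, 0.1093]
tool_rot: [1.222, 1.546, 1.073]
contact_force: [0.1, 2.4, 0.8]
opening: 0.0435
```

>>> send_rows(
  motion=[
    {"hand": -0.05,"slide": [0,0,0],"spin": 0},
    {"hand": -0.05,"slide": [0,-1,0],"spin": 0},
    {"hand": -0.05,"slide": [0,0,0],"spin": 0},
    {"hand": -0.05,"slide": [0,0,0],"spin": 0},
    {"hand": -0.05,"slide": [0,0,0],"spin": 0},
    {"hand": -0.05,"slide": [0,0,0],"spin": 0},
    {"hand": -0.05,"slide": [0,0,0],"spin": 0},
    {"hand": -0.05,"slide": [0,0,0],"spin": 0},
  ],
)

```text
time: 60.1
tool_pos: [0.4109, 0.327, 0.1091]
tool_rot: [1.23, 1.546, 1.081]
contact_force: [0.6, 2.8, 1.7]
opening: 0.0438
```

```bash
python3 plan.py 0.408 0.3275 0.108 81.3 -0.05 25; python3 knob.py scene
```

```text
tcp [0.4109 0.327  0.1091] jaw 81.4 q [ 0.52  0.46  1.71  0.02  0.96 -0.91] axis [ 0.012  0.022 -1.   ] F [0.6 2.8 1.7] open 0.0438 t 60.1
[{"hand": -0.05, "slide": [1.0, 0.1, -3], "spin": 0.002}]
scene 102 sphere [0.412  0.3327 0.121 ] res 0.0016423844342441565
```

Steady at about 0.42 rad. I keep holding.

>>> send_rows(
  motion=[
    {"hand": -0.05,"slide": [0,0,0],"spin": 0},
    {"hand": -0.05,"slide": [0,-1,0],"spin": 0},
    {"hand": -0.05,"slide": [0,0,0],"spin": 0},
    {"hand": -0.05,"slide": [0,0,0],"spin": 0},
    {"hand": -0.05,"slide": [0,0,0],"spin": 0},
    {"hand": -0.05,"slide": [0,0,0],"spin": 0},
    {"hand": -0.05,"slide": [0,0,0],"spin": 0},
    {"hand": -0.05,"slide": [0,0,0],"spin": 0},
  ],
)

```text
time: 61.0
tool_pos: [0.4106, 0.3259, 0.1088]
tool_rot: [1.244, 1.546, 1.095]
contact_force: [1.3, 1.8, 0.2]
opening: 0.0439
```

>>> send_rows(
  motion=[
    {"hand": -0.05,"slide": [0,0,0],"spin": 0},
    {"hand": -0.05,"slide": [0,-1,0],"spin": 0},
    {"hand": -0.05,"slide": [0,0,0],"spin": 0},
    {"hand": -0.05,"slide": [0,0,0],"spin": 0},
    {"hand": -0.05,"slide": [0,0,0],"spin": 0},
    {"hand": -0.05,"slide": [0,0,0],"spin": 0},
    {"hand": -0.05,"slide": [0,0,0],"spin": 0},
    {"hand": -0.05,"slide": [0,0,0],"spin": 0},
  ],
)

```text
time: 61.8
tool_pos: [0.4103, 0.3249, 0.1086]
tool_rot: [1.254, 1.547, 1.105]
contact_force: [1.4, 2.9, -0.8]
opening: 0.0434
```

>>> send_rows(
  motion=[
    {"hand": -0.05,"slide": [0,0,0],"spin": 0},
    {"hand": -0.05,"slide": [0,-1,0],"spin": 0},
    {"hand": -0.05,"slide": [0,0,0],"spin": 0},
    {"hand": -0.05,"slide": [0,0,0],"spin": 0},
    {"hand": -0.05,"slide": [0,0,0],"spin": 0},
    {"hand": -0.05,"slide": [0,0,0],"spin": 0},
    {"hand": -0.05,"slide": [0,0,0],"spin": 0},
    {"hand": -0.05,"slide": [0,0,0],"spin": 0},
  ],
)

```text
time: 62.6
tool_pos: [0.4101, 0.3238, 0.1084]
tool_rot: [1.268, 1.547, 1.118]
contact_force: [0.6, 3.1, -1.5]
opening: 0.0438
```

>>> send_rows(
  motion=[
    {"hand": -0.05,"slide": [0,0,0],"spin": 0},
    {"hand": -0.05,"slide": [0,-1,0],"spin": 0},
    {"hand": -0.05,"slide": [0,0,0],"spin": 0},
    {"hand": -0.05,"slide": [0,0,0],"spin": 0},
    {"hand": -0.05,"slide": [0,0,0],"spin": 0},
    {"hand": -0.05,"slide": [0,0,0],"spin": 0},
    {"hand": -0.05,"slide": [0,0,0],"spin": 0},
    {"hand": -0.05,"slide": [0,0,0],"spin": 0},
  ],
)

```text
time: 63.4
tool_pos: [0.4098, 0.3228, 0.1081]
tool_rot: [1.279, 1.547, 1.13]
contact_force: [1.3, 4.2, -1.5]
opening: 0.044
```

```bash
python3 plan.py 0.414 0.3675 0.108 81.3 -0.05 10; python3 knob.py scene
```

```text
tcp [0.4098 0.3228 0.1081] jaw 81.4 q [ 0.51  0.45  1.72  0.02  0.95 -0.92] axis [ 0.01   0.022 -1.   ] F [ 1.3  4.2 -1.5] open 0.044 t 63.4
[{"hand": -0.05, "slide": [0.2, 9, -0.5], "spin": 0.0}, {"hand": -0.05, "slide": [0.2, 9, -0.5], "spin": 0.0}, {"hand": -0.05, "slide": [0.2, 9, -0.5], "spin": 0.0}, {"hand": -0.05, "slide": [0.2, 9, -0.5], "spin": 0.0}, {"hand": -0.05, "slide": [0.2, 9, -0.5], "spin": 0.0}]
scene 102 sphere [0.4107 0.3292 0.1189] res 0.001663435010679474
```

>>> send_rows(
  motion=[
    {"hand": -0.05,"slide": [0,8,0],"spin": 0},
    {"hand": -0.05,"slide": [0,10,0],"spin": 0},
    {"hand": -0.05,"slide": [0,10,0],"spin": 0},
    {"hand": -0.05,"slide": [0,9,0],"spin": 0},
    {"hand": 0.6,"slide": [0,6,0],"spin": 0},
    {"hand": 0.6,"slide": [0,2,0],"spin": 0},
    {"hand": 0.6,"slide": [0,0,0],"spin": 0},
    {"hand": 0.6,"slide": [0,0,0],"spin": 0},
  ],
)

```text
time: 64.3
tool_pos: [0.4162, 0.3701, 0.1086]
tool_rot: [1.285, 1.552, 1.137]
contact_force: [1.1, -0.6, 0.5]
opening: 0.0703
```

```bash
python3 plan.py 0.414 0.3675 0.2 81.3 0.6 25; python3 knob.py scene
```

```text
tcp [0.4162 0.3701 0.1086] jaw 81.5 q [ 0.58  0.51  1.61  0.01  1.   -0.85] axis [ 0.008  0.017 -1.   ] F [ 1.1 -0.6  0.5] open 0.0703 t 64.3
[{"hand": 0.6, "slide": [-23, -0.3, -0.3], "spin": 0.001}, {"hand": 0.6, "slide": [-23, -0.3, -0.3], "spin": 0.001}, {"hand": 0.6, "slide": [-23, -0.3, -0.3], "spin": 0.001}, {"hand": 0.6, "slide": [-23, -0.3, -0.3], "spin": 0.001}]
scene 160 sphere [0.4231 0.349  0.137 ] res 0.009173740234751104
```

Raising straight up and moving back out of the way, then final checks.

>>> send_rows(
  motion=[
    {"hand": 0.6,"slide": [-20,0,0],"spin": 0},
    {"hand": 0.6,"slide": [-35,0,0],"spin": 0},
    {"hand": 0.6,"slide": [-40,0,0],"spin": 0},
    {"hand": 0.6,"slide": [-40,0,0],"spin": 0},
    {"hand": 0.6,"slide": [-20,0,35],"spin": 0},
    {"hand": 0.6,"slide": [0,0,25],"spin": 0},
    {"hand": 0.6,"slide": [0,0,0],"spin": 0},
  ],
)

```text
time: 65.1
tool_pos: [0.4749, 0.3554, 0.2701]
tool_rot: [1.303, 1.554, 1.153]
contact_force: [-0.3, -0.8, -0.9]
opening: 0.0737
```

```bash
python3 knob.py; python3 keys.py; python3 drw.py; python3 - <<'E'
from h import *
for n in ['top','scene']:
    p=shot(n); save(p,n+'_end'); P,ok=cloud(p)
    for th in ['tape_roll','label_roll','jar','cleaner','spool','driver']:
        for d in vision.cut_out(p,th)[:1]:
            q=P[d['mask']&ok]; zt=np.percentile(q[:,2],85); t=q[abs(q[:,2]-zt)<0.006]
            (cx,cy),_,_=cv2.minAreaRect(t[:,:2].astype(np.float32)*1000); print(n,th,round(d['conf'],2),round(cx),round(cy))
    m=ok&(P[...,2]>0.062)&(P[...,2]<0.095)&(P[...,0]>.64)&(P[...,0]<.7)&(abs(P[...,1])<.055); t=P[m]
    if len(t): print('handle',len(t),t.mean(0))
    m=ok&(P[...,2]>0.108)&(P[...,0]>.6)&(P[...,0]<.8)&(abs(P[...,1])<.05)&(P[...,2]<.125); print('roof front x',np.percentile(P[m][:,0],2))
    m=ok&(P[...,2]>0.094)&(P[...,2]<.106)&(P[...,0]>.6)&(P[...,0]<.8)&(abs(P[...,1])<.14); t=P[m]
    if len(t): print('panel x', len(t),np.percentile(t[:,0],[5,50,95]))
s=observe(); print(s['time'],s['contact_force'],s['tool_pos'])
E
```

```text
59
wrist 1460 sphere [0.414  0.3675 0.1302] res 0.0003892653145178259
top 135 sphere [0.4142 0.3657 0.1309] res 0.0014280783867466793
scene 91 sphere [0.4141 0.3682 0.1292] res 0.001728431421668226
62
square_top 0.95 [254. 217.] mean [0.5407 0.3483 0.0657] rect 541.7 347.8 27 28 82.0
square_top 0.2 [201. 218.] mean [0.5304 0.286  0.0657] rect 531.2 285.6 40 39 32.1
bar_top 0.71 [308. 218.] mean [0.55   0.4108 0.0657] rect 551.4 411.2 18 46 80.8
round_top 0.82 [199. 223.] mean [0.5305 0.2858 0.0657] rect 531.9 285.4 40 41 81.2
knob 0.64 [252. 106.] mean [0.4128 0.3675 0.143 ] rect 413.5 367.3 33 34 34.9
top panel 0 ((0.0, 0.0), (0.0, 0.0), 0.0)
scene panel 0 ((0.0, 0.0), (0.0, 0.0), 0.0)
top tape_roll 0.93 704 -302
top label_roll 0.95 708 257
top jar 0.62 327 161
top cleaner 0.88 596 -517
top spool 0.77 463 -569
top driver 0.62 316 -211
handle 172 [0.67523596 0.00249266 0.08117769]
roof front x 0.7216544105239046
panel x 497 [0.70492846 0.71338958 0.72367435]
scene tape_roll 0.85 709 -299
scene label_roll 0.96 713 260
scene jar 0.71 329 164
scene spool 0.56 464 -566
scene driver 0.67 464 -566
handle 156 [ 0.67757059 -0.00149393  0.07938181]
roof front x 0.7254812111719234
panel x 170 [0.7073667  0.71304989 0.7184738 ]
66.45 [ 0.12142747 -0.74116764 -0.14010405] [0.47247571 0.35633184 0.26965551]
```

View pics/scene_end.png

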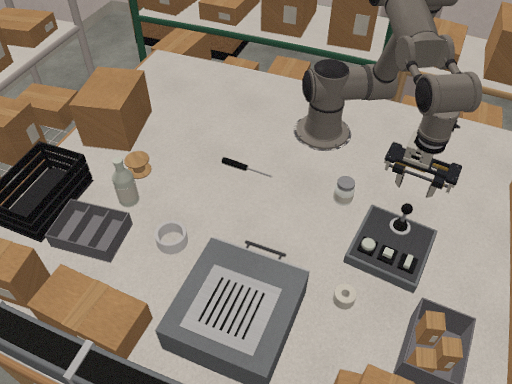

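The final view shows the drawer shut, the knob upright at (406,210), all three caps up and no carton left on the bench. The bystanders have not moved.

```bash
python3 -c "
from cell import job; print(job.hand_in())"
```

```text
the job is handed in; nothing more can be done
None
```

The whole sequence is done and handed in at about 66 s of the 210 s allowed; no verdict was reported.

- **Drawer and cartons:** I pulled the drawer to its stop and laid all four cartons flat in it, two by two. One had been knocked about 5 cm aside, so I re-measured it before picking it up. Then I pushed the drawer shut until it stopped at about 18 N.
- **Keys:** I pressed square, bar and round in that order, each down to about 60 mm above the bench, which is full travel. The round press was firmer than needed, about 38 N at the fingertips.
- **Joystick:** I tilted it to about 0.42 rad towards the infeed unit, held it over 5 s and let it spring back.

**Last checks:**
- **Drawer:** the front panel sits against the unit, with the handle within a few millimetres of its shut position by camera.
- **Cartons:** I measured all four flat on the drawer floor before shutting it. They cannot be seen now, so their position in the closed drawer is not rechecked.
- **Keys and joystick:** all three caps are back up at about 66 mm, and the knob is back at its starting position.
- **Bystanders:** all are where they started to within about 5 mm, except the screwdriver. The top camera read its centre about 2 cm off, which I put down to a partial mask because it looks unmoved in the pictures. In the scene camera its detection landed on the spool, so I disregarded that reading.
- **Robot:** it is clear of everything.

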